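# Pen the wooden sheep and close the hurdle on them

## Robot

A 6-joint arm with a two-finger parallel gripper is mounted at the origin on the work surface. World frame = base frame: x ahead of the robot, y to its left, z up, the work surface at z = 0. Lengths are in m, angles in rad, forces in N, time in s.
With the tool pointing down it reaches from about 0.375 to 0.975 m from the base axis. Payload 3.8 kg.
Tool frame: the origin (TCP) lies at the very end of the fingers, on their centre line; the grasp point (between the pads) lies 19 mm behind it; z points along the fingers, y is the line along which they close (so a half turn about z gives the same grasp; the last joint's range is limited). The gripper opens to 85 mm and grips with 20 to 120 N. Pads are 22 mm wide; open, the fingers measure 114 mm over their backs; the gripper's body (76 mm by 85 mm) begins 54 mm behind the grasp point. The pads swing forward as they close: fully open they stand 13 mm farther back than shut.
Start: joints at [1.253, 0.264, 1.604, -0, 1.274, -0.037], TCP at [0.187, 0.649, 0.231] pointing down, gripper open.
Joint ranges: [-2.63, 2.63], [-0.94, 2.18], [0.31, 2.57], [-1.31, 4.45], [0, 2.66], [-2.55, 2.55]. Speed limits (rad/s): [2.57, 2.57, 3.14, 3.14, 3.14, 3.14].

## Interface

Orientations are given as a rotation vector (axis times angle).
In Python, from workcell import read_state, read_camera, calibration, finish_job gives the robot as it stands.
- The arm moves only by the tool step_arm, never from a script. Its argument "commands" is a list of rows, each an object of numbers: "fingers": the gripper's target within -1 to 1 (shut at 1, half-way at 0, fully open at -1); "dx", "dy", "dz": the shift along the tool's x, y, z in m; "roll": the turn about the tool's z in degrees. In form: [{"fingers": .., "dx": .., "dy": .., "dz": .., "roll": ..}, ...]. A call has 1 to 8 rows; each row is the pose to reach, as a shift and turn from the pose commanded when the call began, along the tool's axes at that moment; what a row does not reach only later rows make up. A row lasts 1/8 s, in which the tool goes at most 62.5 mm and 10.7 degrees, less where a joint would pass 70% of its speed; a pose out of reach is approached as far as the arm can. A call with a gripper value outside its range is refused whole. The fingers move at their own pace and stop on an object; "squeeze" is the grip in N (left out, the last holds). Time passes only in rows, so rows that repeat a pose let the fingers close. It gives the time, the measured TCP pose, the force, the opening and the grip force at its end, in the units of the state.
- read_state(): the state, without advancing time (a new reading comes with each control period).
- read_camera(name): name is "scene" or "top" or "wrist"; returns (picture, depth): 480x640x3 uint8, blue, green, red; 480x640 float32, m along the optical axis (not along the pixel's ray), 0 where there is no reading.
- calibration(name): a dict with "intrinsics" (3x3 intrinsics, pixels), "world_to_cam" (4x4, takes a point from world to camera coordinates). Camera axes: x right, y up, looking along -z (the intrinsics and any distortion apply to the point x, -y, -z); pixel columns grow to the right and rows downward; lengths in m; the calibration is good to about 2 mm. A picture is of the moment at which its call begins: read the wrist's pose just before it. calibration takes no time and is no camera call; for the wrist camera it gives the pose at the moment of the call.
- finish_job(): hands the job in; it is judged then, once.
The state is a dict: "time": time; "q": joint angles; "joint_vel": joint speeds; "joint_torque": joint torques, N m; "tool_pos": TCP position; "tcp_rot": TCP orientation; "wrist_force": force on the tool from outside, world axes, zero at the start; "torque": the same for the moment, N m; "width": opening from 0.0 (shut) to 1.0 (fully open); "grip_force": force on a finger pad.
Only numpy, scipy, OpenCV 4.12 (cv2) and the standard library are available. Lean on these libraries where they do the work, as an engineer would, in place of code of your own. Each camera call takes 0.05 s, during which the arm holds its last target. There are 200 camera calls.

## Task

Put every wooden sheep tile on the table away in the blue fold: open its sliding hurdle, slide each tile flat and head first under the fixed bar until it is fully home against the back board, side by side, then push the hurdle gently shut so that it squeezes the whole row snugly, without gaps, against the side fence, and let go. Leave the other toys where they are.

Things in the scene. Friction and masses are not known exactly. Their poses are not given: they have to be found in the camera images.
- sheep0: Flat plain-wood sheep tile 100 long (its x), 44 wide, 12 thick, about 60 g; a white sheep with dark head painted on top. Origin: centre of the underside; +x points to the head end, which goes in first. A wooden grip bar stands near the tail, centred at x = -30: 14 long in x, 24 wide in y, from 12 to 36 above the underside. 3 or 4 of the four tiles are present; an absent one reads None
- sheep1: Flat plain-wood sheep tile 100 long (its x), 44 wide, 12 thick, about 60 g; a white sheep with dark head painted on top. Origin: centre of the underside; +x points to the head end, which goes in first. A wooden grip bar stands near the tail, centred at x = -30: 14 long in x, 24 wide in y, from 12 to 36 above the underside. 3 or 4 of the four tiles are present; an absent one reads None
- sheep2: Flat plain-wood sheep tile 100 long (its x), 44 wide, 12 thick, about 60 g; a white sheep with dark head painted on top. Origin: centre of the underside; +x points to the head end, which goes in first. A wooden grip bar stands near the tail, centred at x = -30: 14 long in x, 24 wide in y, from 12 to 36 above the underside. 3 or 4 of the four tiles are present; an absent one reads None
- sheep3: Flat plain-wood sheep tile 100 long (its x), 44 wide, 12 thick, about 60 g; a white sheep with dark head painted on top. Origin: centre of the underside; +x points to the head end, which goes in first. A wooden grip bar stands near the tail, centred at x = -30: 14 long in x, 24 wide in y, from 12 to 36 above the underside. 3 or 4 of the four tiles are present; an absent one reads None
- sheep0_grip (a point): The point in the middle of the grip bar of sheep0, 24 above the tile's underside
- sheep1_grip (a point): The point in the middle of the grip bar of sheep1, 24 above the tile's underside
- sheep2_grip (a point): The point in the middle of the grip bar of sheep2, 24 above the tile's underside
- sheep3_grip (a point): The point in the middle of the grip bar of sheep3, 24 above the tile's underside
- rack: The fixed faded-blue fold, differently placed each start. Origin on the table; +x is the way tiles are slid in, +y points to the fence. Deck top 8 above the table, from x = -100 to 80, y = -155 to 145. Back board that stops the tiles: face at x = 66, top 38 above the table. A tile fully home has its origin at x = 16, z = 8, its grip bar staying outside in front of the fixed bar
- bar (a point): Middle of the fixed light wooden bar's underside, at x = 39, y = -5, z = 25 in the rack. The bar runs along the rack's y over the deck, from x = 28 to 50, underside 17 above the deck, top 47 above the table, on posts at both ends (rack y below -140 and above 130)
- fence: The fixed light wooden side fence on the deck, axes as the rack's, origin on its inner face at deck height, at x = 0, y = 130 of the rack; it lies on the +y side of its origin, is 15 thick, 16 high and runs from x = -49 to 66
- hurdle: Dark wooden hurdle, the jaw opposite the fence. Slides along the rack's y, passing under the bar; stays where left (friction about 1.5 N). Axes as the rack's, origin on its pressing face at deck height: fence y minus hurdle y is the clear width, 0 to 220, at the start 30 to 75. Face x = -45 to 60, 15 high. Behind it (-y) a carriage 55 wide, x = -75 to -10, 13 high, with a grip bar on it
- hurdle_grip (a point): Middle of the hurdle's upright brass grip bar, 45 towards -x and 37 towards -y of the hurdle's origin, 26 above the deck; the bar is 30 long in x, 14 wide in y and rises from 13 to 39 above the deck
- cup_big: Bystander: painted tin cup, 72 across the rim, 70 high, origin at its foot
- cup_small: Bystander: painted tin cup, 60 across, 58 high, origin at its foot
- shaker: Bystander: maple egg shaker, 48 across, 59 high, origin at its foot
- domino: Bystander: black domino with white dots, 50 x 26 x 9, no grip bar, origin at its underside
- spool: Bystander: dark wooden spool, 36 across, 34 high, origin at its foot
- block: Bystander: plain wooden block 35 x 70 x 35, origin at its underside
- teether: Bystander: flat wooden ring, 64 across, 12 high, origin at the centre of its underside
There are look-alikes about, which are no part of the job. What is shaped like the sheep3 but grey or pink is not meant. Leave any orange look-alike of the sheep2 alone.

How it is judged:
By the outcome, as a careful person would: the job done as asked, in the order asked, and still so for the second after the job is handed in, with the robot touching nothing.
Of sheep0, sheep1, sheep2, sheep3 only 3 to 4 are there at a start; the rules pass over those that are not, and their reading is None.
At some moment in a run one of sheep0, sheep1, sheep2, sheep3 may be knocked a few centimetres aside while the robot is not near it.
Once in a run the grip may slacken for a moment while it holds something.
It also fails if it takes over 210 s, if anything falls off the work surface, if the arm or the gripper's body presses on something with over 40 N, if the wrist force passes 120 N, or if a joint passes its speed limit or range.

## Working session

There is one attempt and no reset: what is moved stays moved. The work goes in short steps, Python scripts to look and compute and a tool call to move; the robot and the scene stay as the last step left them, time stands still between calls to the robot, and variables do not carry over. Pictures are saved under pics/ and viewed, at most 14 in all, crops included, and the job is handed in when it is done.

Besides the shell and the picture viewer there is one more tool, called after "Request:" by a JSON object that holds its "name" and its "arguments", one argument or row to a line. step_arm: Moves the arm, as the interface text tells. Its arguments: {"type":"object","properties":{"commands":{"type":"array","items":{"type":"object","properties":{"fingers":{"type":"number"},"dx":{"type":"number"},"dy":{"type":"number"},"dz":{"type":"number"},"roll":{"type":"number"}}}},"squeeze":{"type":"number"}},"required":["commands"]}

```bash
mkdir -p pics; ls; python3 - <<'E'
from workcell import *
import cv2, numpy as np
print(read_state())
for n in("top","scene"):
    im,d=read_camera(n); cv2.imwrite(f"pics/{n}0.png",im); np.save(f"pics/{n}0.npy",d); c=calibration(n);print(n,c)
E
```

```text
pics
{'time': 0.0, 'q': array([ 1.25307988e+00,  2.64734389e-01,  1.60538957e+00,  1.30153944e-06,
        1.27369839e+00, -3.69030593e-02]), 'joint_vel': array([ 4.78466339e-04, -1.12293402e-03, -6.88191217e-04,  4.64879729e-04,
        1.69501767e-03,  8.64566298e-05]), 'joint_torque': array([ 1.62988563e-04, -5.15106189e+01, -3.67321658e+01,  2.39404344e-04,
        1.22025763e-02, -2.56977373e-06]), 'tool_pos': array([0.18684031, 0.64785801, 0.22996626]), 'tcp_rot': array([-0.43959787, -3.11028418,  0.0034467 ]), 'wrist_force': array([-0.16411645,  0.53950308, -0.17579629]), 'torque': array([-0.03249632,  0.00751481,  0.0150351 ]), 'grip_force': 0.0, 'width': 1.000265584874431}
top {'intrinsics': array([[503.58235402,   0.        , 321.86548896],
       [  0.        , 503.58235402, 242.40241129],
       [  0.        ,   0.        ,   1.        ]]), 'world_to_cam': array([[ 0.00720326, -0.99988127, -0.01362204, -0.05864368],
       [ 0.98589625,  0.00482343,  0.16728813, -0.56498486],
       [-0.16720256, -0.01463494,  0.98581394, -1.03462848],
       [ 0.        ,  0.        ,  0.        ,  1.        ]])}
scene {'intrinsics': array([[489.53829478,   0.        , 312.04752247],
       [  0.        , 489.53829478, 239.72813313],
       [  0.        ,   0.        ,   1.        ]]), 'world_to_cam': array([[ 0.03887033,  0.99912048,  0.01572748,  0.04437069],
       [-0.75671664,  0.01915336,  0.65346238,  0.37295543],
       [ 0.65258641, -0.03730155,  0.75679559, -1.66358779],
       [ 0.        ,  0.        ,  0.        ,  1.        ]])}
```

View pics/top0.png

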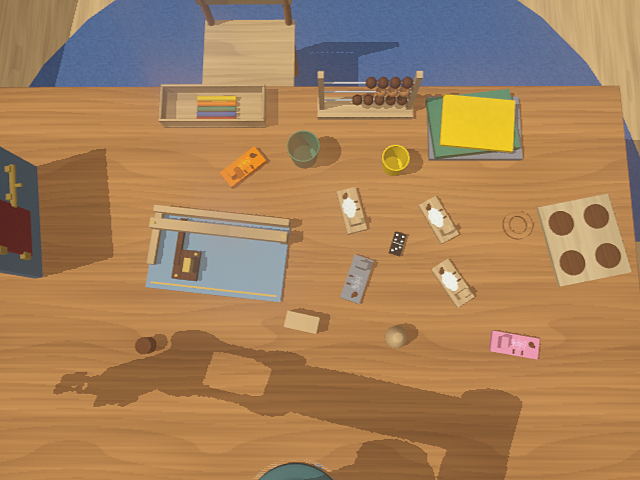

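View pics/scene0.png

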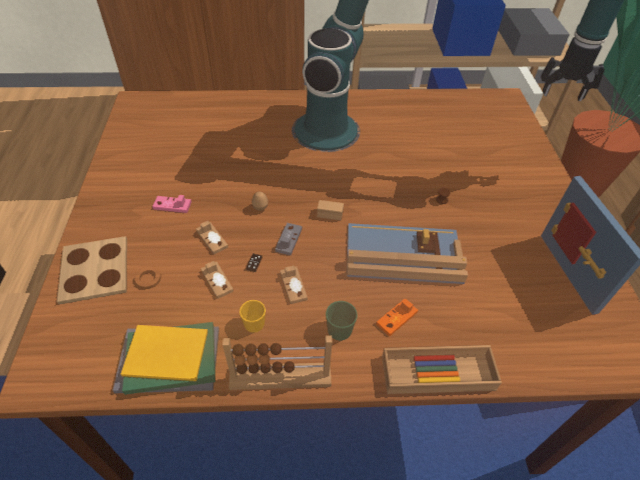

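The top view shows three sheep tiles at about (350,210), (438,219) and (453,282). The blue fold is centred near (220,255), with the fence on the left at (155,240) and the hurdle grip at (187,265). The grey (357,278), pink (515,345) and orange (243,167) tiles are look-alikes. Next I'll measure with depth.

```bash
cat > h.py <<'E'
from workcell import *
import cv2, numpy as np
def cloud(d,c):
    K,T=c["intrinsics"],np.linalg.inv(c["world_to_cam"])
    v,u=np.indices(d.shape); P=np.stack([(u-K[0,2])/K[0,0]*d,-(v-K[1,2])/K[1,1]*d,-d,np.ones_like(d)],-1)
    return (P@T.T)[...,:3]
def shot(n):
    c=calibration(n); im,d=read_camera(n); return im,cloud(d,c),d>0,c
def proj(c,p):
    q=c["world_to_cam"]@np.r_[p,1]; K=c["intrinsics"]; return K[0,0]*q[0]/-q[2]+K[0,2], -K[1,1]*q[1]/-q[2]*1+K[1,2]
E
python3 - <<'E'
from h import *
c=calibration("top"); d=np.load("pics/top0.npy"); im=cv2.imread("pics/top0.png"); P=cloud(d,c)
print(P[180,320],P[330,560],P[320,200])
def blob(u,v,r=36):
    s=np.s_[v-r:v+r,u-r:u+r]; p=P[s].reshape(-1,3); z=p[:,2]
    m=((P[s][...,2]>0.006)&(d[s]>0)).astype(np.uint8); n,l=cv2.connectedComponents(m); k=l[r,r]
    q=p[(l==k).ravel()]
    (cx,cy),(w,h),a=cv2.minAreaRect((q[:,:2]*1000).astype(np.float32))
    g=q[q[:,2]>0.026]; print((u,v),k,len(q),"rect",cx,cy,w,h,a,"grip",len(g),g.mean(0)*1000 if len(g) else 0,"zmed",np.median(q[:,2]))
for t in [(350,210),(438,219),(453,282)]: blob(*t)
# rack
s=P[200:305,140:300]; print("z hist",np.histogram(s[...,2],bins=np.arange(0,.06,.004)))
for pt in [(147,287),(281,300),(288,222),(153,250),(158,215),(176,240),(187,265),(220,228),(270,240),(250,280)]: print(pt,np.round(P[pt[1],pt[0]]*1000))
a=cv2.resize(im[195:310,135:305],None,fx=4,fy=4,interpolation=cv2.INTER_CUBIC)
cv2.imwrite("pics/c1.png",a)
b=cv2.resize(im[180:310,330:490],None,fx=4,fy=4,interpolation=cv2.INTER_CUBIC);cv2.imwrite("pics/c2.png",b)
E
```

```text
[ 7.18323753e-01 -4.92021507e-02  1.08574854e-04] [ 0.38347821 -0.57223548 -0.00148006] [0.39936172 0.21076553 0.00307429]
(350, 210) 9 875 rect 645.1598510742188 -118.59993743896484 100.37342834472656 45.86324691772461 14.301432609558105 grip 82 [ 615.68937802 -126.43613692   36.08688602] zmed 0.013500741159562457
(438, 219) 12 908 rect 624.8381958007812 -312.5186462402344 99.96284484863281 47.086830139160156 28.233610153198242 grip 84 [ 597.78522109 -326.21010359   36.36498562] zmed 0.013585195735331457
(453, 282) 11 959 rect 483.021240234375 -340.7398376464844 103.06591033935547 46.874691009521484 33.5939826965332 grip 90 [ 458.54040538 -354.60701904   36.24263063] zmed 0.013675999699034325
z hist (array([3075, 3113, 4010,  429,  234,  663,  340,   99,  202,  667,  277,
        841,  577,   23]), array([0.   , 0.004, 0.008, 0.012, 0.016, 0.02 , 0.024, 0.028, 0.032,
       0.036, 0.04 , 0.044, 0.048, 0.052, 0.056]))
(147, 287) [471. 331.   5.]
(281, 300) [444.  34.   3.]
(288, 222) [612.  19.  37.]
(153, 250) [550. 315.  27.]
(158, 215) [629. 310.  26.]
(176, 240) [576. 273.   5.]
(187, 265) [515. 233.  49.]
(220, 228) [595. 164.  52.]
(270, 240) [571.  57.  43.]
(250, 280) [487. 103.   8.]
```

View pics/c1.png

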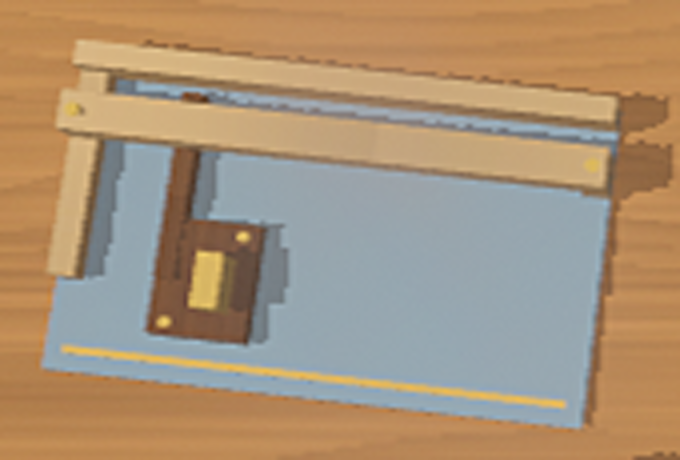

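View pics/c2.png

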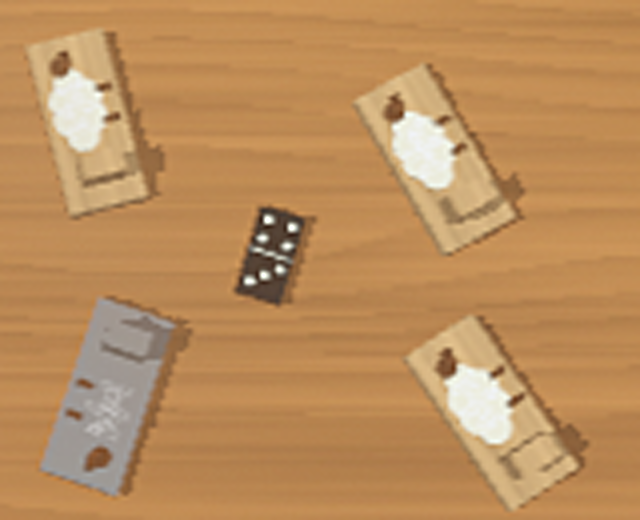

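All three wooden tiles have their heads pointing up-left in the picture, away from the robot, with grip bars at the lower right. In the fold, the fence is on the left and the hurdle's brass grip is at the centre of its carriage. Next I'll fit the rack pose and write a move helper.

```bash
cat >> h.py <<'E'
from scipy.spatial.transform import Rotation as R
from scipy.optimize import least_squares
def goto(p,heading,st=None):
    "numbers for a move to world p (mm) with the tool y heading (deg, mod 180)"
    s=st or read_state(); M=R.from_rotvec(s["tcp_rot"]).as_matrix(); d=M.T@(np.array(p)/1000-s["tool_pos"])
    cur=np.degrees(np.arctan2(M[1,1],M[0,1])); r=(cur-heading+90)%180-90
    alt=r-180*np.sign(r); q6=np.degrees(s["q"][5])
    print("t",round(s["time"],2),"tcp",np.round(s["tool_pos"]*1000,1),"head",round(cur,1),"q6",round(q6),"-> dx dy dz",np.round(d,4),"roll",round(r,1),"alt",round(alt,1),"tilt",np.round(M[:2,2],3),"F",np.round(s["wrist_force"],1))
def tile(P,ok,near,r=70):
    "centre, heading (toward head) deg, grip of the tile whose centre is near (mm)"
    Q=P*1000; m=ok&(Q[...,2]>6)&(Q[...,2]<45)&(np.hypot(Q[...,0]-near[0],Q[...,1]-near[1])<r)
    n,l,st,_=cv2.connectedComponentsWithStats(m.astype(np.uint8)); k=1+np.argmax(st[1:,4]); q=Q[l==k]
    (cx,cy),(w,h),a=cv2.minAreaRect(q[:,:2].astype(np.float32)); g=q[q[:,2]>28].mean(0); 
    a=np.radians(a if w>h else a+90); u=np.array([np.cos(a),np.sin(a)])
    if u@(g[:2]-[cx,cy])>0:u=-u
    return np.round([cx,cy,w,h,np.degrees(np.arctan2(u[1],u[0])),*g],1)
E
python3 - <<'E'
from h import *
c=calibration("top"); d=np.load("pics/top0.npy"); im=cv2.imread("pics/top0.png"); P=cloud(d,c)*1000
hsv=cv2.cvtColor(im,cv2.COLOR_BGR2HSV)
# bar: z>43 and wood in region
reg=np.zeros(d.shape,bool); reg[195:305,140:300]=1
X,Y,Z=P[...,0],P[...,1],P[...,2]
m=reg&(Z>43)&(X>555)
r=cv2.minAreaRect(P[m][:,:2].astype(np.float32)); print("bar",m.sum(),r,Z[m].mean())
# backboard z~38
# line fit of image edges: deck front edge via blue mask
blue=reg&(hsv[...,0]>90)&(hsv[...,0]<125)&(hsv[...,1]>40)
print(blue.sum(), cv2.minAreaRect(P[blue][:,:2].astype(np.float32)))
brass=reg&(Z>38)&(X<545); print("brass",brass.sum(),P[brass].mean(0),cv2.minAreaRect(P[brass][:,:2].astype(np.float32)))
fen=reg&(Z>18)&(Z<32)&(Y>295)&(X<590); print("fence",fen.sum(),P[fen].mean(0),cv2.minAreaRect(P[fen][:,:2].astype(np.float32)))
E
```

```text
bar 1404 ((607.4696044921875, 170.21939086914062), (299.5179138183594, 51.36509704589844), 84.1087646484375) 47.477588578160656
1637 ((524.3236694335938, 112.68438720703125), (418.6865539550781, 194.94155883789062), 77.68524169921875)
brass 182 [464.27245449 115.30186399 462.96710719] ((459.2752685546875, 83.71310424804688), (342.3433837890625, 31.764907836914062), 69.49752044677734)
fence 247 [555.32533147 317.93760143  23.78193399] ((555.8370361328125, 318.7529602050781), (17.58926010131836, 70.683349609375), 82.25138854980469)
```

```bash
cat >> h.py <<'E'
from scipy.optimize import minimize
def toR(Q,v):
    a=np.radians(v[2]); c,s=np.cos(a),np.sin(a); dx,dy=Q[...,0]-v[0],Q[...,1]-v[1]
    return c*dx+s*dy,-s*dx+c*dy
def toW(p,v):
    a=np.radians(v[2]); return np.array([v[0]+np.cos(a)*p[0]-np.sin(a)*p[1], v[1]+np.sin(a)*p[0]+np.cos(a)*p[1]])
def fit_rack(Q,v0,bx=(-75,60),by=(-300,300)):
    Q=Q.reshape(-1,3)
    def cost(v):
        x,y=toR(Q,v); h=np.zeros(len(Q))
        h[(x>-100)&(x<80)&(y>-155)&(y<145)]=8
        h[(x>66)&(x<80)&(y>-155)&(y<145)]=38
        h[(x>-49)&(x<66)&(y>130)&(y<145)]=24
        h[(x>28)&(x<50)&(y>-155)&(y<145)]=47
        return np.minimum(np.abs(Q[:,2]-h),15).mean()
    best=None
    for s in (15,5,2):
        sim=np.array([v0]+[np.array(v0)+np.eye(3)[i]*s*(0.3 if i==2 else 1) for i in range(3)])
        o=minimize(cost,v0,method="Nelder-Mead",options=dict(initial_simplex=sim,xatol=.02,fatol=1e-5)); v0=o.x
    return o.x,o.fun
E
python3 - <<'E'
from h import *
c=calibration("top"); d=np.load("pics/top0.npy"); P=cloud(d,c)*1000
Q=P[190:315,130:310]; Q=Q[d[190:315,130:310]>0]
for v0 in ([560,180,-6],[570,170,-4]):
    v,f=fit_rack(Q,v0); print(v,f)
x,y=toR(Q,v); Z=Q[:,2]
g=(x<0)&(x>-80)&(Z>38)&(Z<55)&(y<120)&(y>-140); print("brass rack",x[g].mean(),y[g].mean(),np.ptp(x[g]),np.ptp(y[g]),g.sum(),Z[g].mean())
gx,gy=np.median(x[g]),np.median(y[g]); print("world",toW((gx,gy),v),"yhurdle",gy+37)
print("free y of fence pts",y[(Z>18)&(Z<30)&(x<20)&(x>-45)&(y>110)].min())
goto([*toW((gx,gy),v),110],v[2]+90)
goto([*toW((gx,gy),v),26],v[2]+90)
E
```

```text
[555.40654965 181.02241356  -6.09865972] 2.643369335343974
[555.48407255 181.32244219  -6.07282864] 2.646212191728358
brass rack -45.5523516587545 48.633377081814494 29.772761187312657 14.942612036503938 111 46.75328798485338
world [515.21858918 234.19202151] yhurdle 85.31310043977084
free y of fence pts 127.81536968570768
t 0.1 tcp [186.8 647.9 230.1] head 73.9 q6 -2 -> dx dy dz [-0.4302 -0.3063  0.1207] roll -10.0 alt 170.0 tilt [-0.001 -0.002] F [ 0.4 -0.2 -0.8]
t 0.1 tcp [186.8 647.9 230.1] head 73.9 q6 -2 -> dx dy dz [-0.4302 -0.3061  0.2047] roll -10.0 alt 170.0 tilt [-0.001 -0.002] F [ 0.4 -0.2 -0.8]
```

Request:
{"name": "step_arm", "arguments": {
  "commands": [
    {"fingers": -1, "dx": -0.43, "dy": -0.306, "dz": 0.05, "roll": -10},
    {"fingers": -1, "dx": -0.43, "dy": -0.306, "dz": 0.05, "roll": -10},
    {"fingers": -1, "dx": -0.43, "dy": -0.306, "dz": 0.05, "roll": -10},
    {"fingers": -1, "dx": -0.43, "dy": -0.306, "dz": 0.05, "roll": -10},
    {"fingers": -1, "dx": -0.43, "dy": -0.306, "dz": 0.05, "roll": -10},
    {"fingers": -1, "dx": -0.43, "dy": -0.306, "dz": 0.05, "roll": -10},
    {"fingers": -1, "dx": -0.43, "dy": -0.306, "dz": 0.05, "roll": -10},
    {"fingers": -1, "dx": -0.43, "dy": -0.306, "dz": 0.05, "roll": -10}
  ],
  "squeeze": 40
}}

```text
time: 1.1
tool_pos: [0.4975, 0.257, 0.1837]
tcp_rot: [-0.167, -3.137, -0.0]
wrist_force: [1.3, 1.7, -0.2]
width: 1.0
grip_force: 0.0
```

Request:
{"name": "step_arm", "arguments": {
  "commands": [
    {"fingers": -1, "dx": 0, "dy": 0, "dz": 0.0, "roll": 0}
  ]
}}

```text
time: 1.23
tool_pos: [0.4984, 0.2551, 0.1831]
tcp_rot: [-0.176, -3.136, 0.003]
wrist_force: [-0.1, 1.0, -1.6]
width: 1.001
grip_force: 0.0
```

```bash
python3 - <<'E'
from h import *
goto([515.2,234.2,110],-6.1+90)
im,P,ok,c=shot("wrist"); cv2.imwrite("pics/w1.png",im)
P=P*1000; Q=P[ok]; print(c)
v=[555.45,181.2,-6.08]
x,y=toR(Q,v);Z=Q[:,2]
g=(x<0)&(x>-80)&(Z>40)&(Z<55)&(y<90)&(y>10); print(g.sum(), x[g].mean(),y[g].mean(),np.ptp(x[g]),np.ptp(y[g]),Z[g].mean())
print(fit_rack(Q[(x>-130)&(x<110)&(y>-185)&(y<175)],v))
E
```

```text
t 1.23 tcp [498.4 255.1 183.1] head 83.6 q6 -59 -> dx dy dz [-0.0191 -0.0187  0.0731] roll -0.3 alt 179.7 tilt [-0.001 -0.002] F [-0.1  1.  -1.6]
{'intrinsics': array([[338.18393013,   0.        , 318.2089881 ],
       [  0.        , 338.18393013, 240.34076008],
       [  0.        ,   0.        ,   1.        ]]), 'world_to_cam': array([[ 1.11944594e-01,  9.93714167e-01, -7.49143892e-04,
        -3.08875499e-01],
       [-9.57789362e-01,  1.07696631e-01, -2.66535127e-01,
         4.70672541e-01],
       [-2.64779051e-01,  3.05546887e-02,  9.63824914e-01,
        -2.07905785e-01],
       [ 0.00000000e+00,  0.00000000e+00,  0.00000000e+00,
         1.00000000e+00]])}
570 -47.311661859083344 51.537746432342544 30.568640078545304 13.776443875909358 46.60320973023638
(array([554.09110772, 182.59758876,  -6.11292714]), np.float64(8.623975264616828))
```

View pics/w1.png

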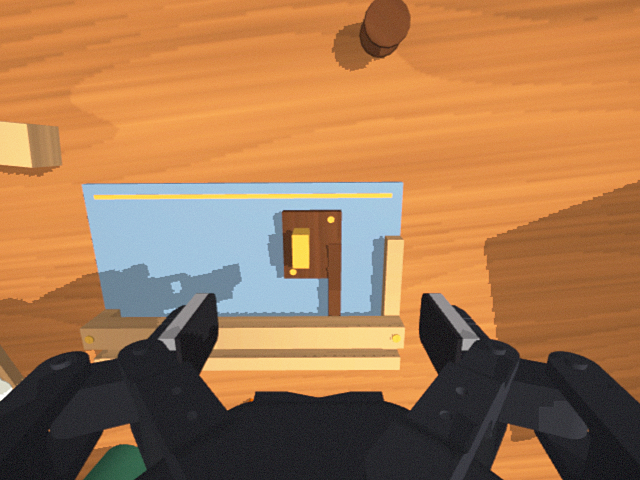

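The wrist view shows the brass grip at about (300,248) and the fold matching the fit. I'll average the two estimates and lower onto the grip.

Request:
{"name": "step_arm", "arguments": {
  "commands": [
    {"fingers": -0.4, "dx": -0.018, "dy": -0.0175, "dz": 0.05},
    {"fingers": -0.4, "dx": -0.018, "dy": -0.0175, "dz": 0.1},
    {"fingers": -0.4, "dx": -0.018, "dy": -0.0175, "dz": 0.14},
    {"fingers": -0.4, "dx": -0.018, "dy": -0.0175, "dz": 0.157},
    {"fingers": -0.4, "dx": -0.018, "dy": -0.0175, "dz": 0.157},
    {"fingers": 1, "dx": -0.018, "dy": -0.0175, "dz": 0.157},
    {"fingers": 1, "dx": -0.018, "dy": -0.0175, "dz": 0.157},
    {"fingers": 1, "dx": -0.018, "dy": -0.0175, "dz": 0.157}
  ],
  "squeeze": 40
}}

```text
invalid input
```

Request:
{"name": "step_arm", "arguments": {
  "commands": [
    {"fingers": 1},
    {"fingers": 1},
    {"fingers": 1}
  ]
}}

```text
invalid input
```

```bash
python3 - <<'E'
from h import *
s=read_state(); print(s["width"],s["grip_force"])
v=[554.8,181.9,-6.1]; t=s["tool_pos"]*1000; x,y=toR(t,v); print(x,y)
goto([*toW((x,-55-37),v),t[2]],-6.1+90)
E
```

```text
1.0001896868269533 0.0
-65.18755609770724 68.49863076264855
t 1.27 tcp [497.3 256.9 183.3] head 83.7 q6 -59 -> dx dy dz [-7.000e-04 -1.605e-01  1.000e-04] roll -0.2 alt 179.8 tilt [-0.002 -0.   ] F [-0.5  1.  -1. ]
```

Request:
{"name": "step_arm", "arguments": {
  "commands": [
    {"fingers": -0.4, "dx": -0.018, "dy": -0.019, "dz": 0.05, "roll": 0},
    {"fingers": -0.4, "dx": -0.018, "dy": -0.019, "dz": 0.1, "roll": 0},
    {"fingers": -0.4, "dx": -0.018, "dy": -0.019, "dz": 0.14, "roll": 0},
    {"fingers": -0.4, "dx": -0.018, "dy": -0.019, "dz": 0.157, "roll": 0},
    {"fingers": -0.4, "dx": -0.018, "dy": -0.019, "dz": 0.157, "roll": 0},
    {"fingers": 1, "dx": -0.018, "dy": -0.019, "dz": 0.157, "roll": 0},
    {"fingers": 1, "dx": -0.018, "dy": -0.019, "dz": 0.157, "roll": 0},
    {"fingers": 1, "dx": -0.018, "dy": -0.019, "dz": 0.157, "roll": 0}
  ],
  "squeeze": 40
}}

```text
time: 2.28
tool_pos: [0.514, 0.2386, 0.029]
tcp_rot: [0.167, 3.134, 0.002]
wrist_force: [0.1, 0.4, 4.4]
width: 0.153
grip_force: 41.1
```

Request:
{"name": "step_arm", "arguments": {
  "commands": [
    {"fingers": 1, "dx": 0, "dy": 0, "dz": 0, "roll": 0},
    {"fingers": 1, "dx": 0, "dy": 0, "dz": 0, "roll": 0},
    {"fingers": 1, "dx": 0, "dy": 0, "dz": 0, "roll": 0}
  ]
}}

```text
time: 2.65
tool_pos: [0.514, 0.2386, 0.029]
tcp_rot: [0.167, 3.135, 0.002]
wrist_force: [-1.3, 0.0, 6.0]
width: 0.153
grip_force: 41.4
```

```bash
python3 - <<'E'
from h import *
s=read_state(); print(s["width"],s["grip_force"])
v=[554.8,181.9,-6.1]; t=s["tool_pos"]*1000; x,y=toR(t,v); print(x,y)
goto([*toW((x,-55-37),v),t[2]],-6.1+90)
E
```

```text
0.15323129495838242 41.41736626625061
-46.624083464450415 52.06437576501486
t 2.65 tcp [514.  238.6  29. ] head 83.9 q6 -62 -> dx dy dz [ 0.     -0.1441 -0.0002] roll 0.0 alt -180.0 tilt [0.003 0.001] F [-1.3  0.   6. ]
```

Request:
{"name": "step_arm", "arguments": {
  "commands": [
    {"fingers": 1, "dx": 0, "dy": -0.01, "dz": -0.003, "roll": 0},
    {"fingers": 1, "dx": 0, "dy": -0.03, "dz": -0.003, "roll": 0},
    {"fingers": 1, "dx": 0, "dy": -0.055, "dz": -0.003, "roll": 0},
    {"fingers": 1, "dx": 0, "dy": -0.08, "dz": -0.003, "roll": 0},
    {"fingers": 1, "dx": 0, "dy": -0.105, "dz": -0.003, "roll": 0},
    {"fingers": 1, "dx": 0, "dy": -0.125, "dz": -0.003, "roll": 0},
    {"fingers": 1, "dx": 0, "dy": -0.142, "dz": -0.003, "roll": 0},
    {"fingers": 1, "dx": 0, "dy": -0.142, "dz": -0.003, "roll": 0}
  ]
}}

```text
time: 3.65
tool_pos: [0.4986, 0.0949, 0.0292]
tcp_rot: [0.168, 3.134, -0.001]
wrist_force: [7.6, -2.2, -12.1]
width: 0.148
grip_force: 40.7
```

Request:
{"name": "step_arm", "arguments": {
  "commands": [
    {"fingers": 0, "dx": 0, "dy": 0, "dz": 0, "roll": 0},
    {"fingers": -0.4, "dx": 0, "dy": 0, "dz": 0, "roll": 0},
    {"fingers": -0.4, "dx": 0, "dy": 0, "dz": -0.05, "roll": 0},
    {"fingers": -0.4, "dx": 0, "dy": 0, "dz": -0.1, "roll": 0},
    {"fingers": -0.4, "dx": 0, "dy": 0, "dz": -0.15, "roll": 0}
  ]
}}

```text
time: 4.28
tool_pos: [0.4972, 0.0971, 0.1819]
tcp_rot: [0.166, 3.137, 0.0]
wrist_force: [0.2, -0.2, -0.1]
width: 0.7
grip_force: 0.0
```

```bash
python3 - <<'E'
from h import *
s=read_state(); print(s["width"],s["wrist_force"])
im,P,ok,c=shot("top"); cv2.imwrite("pics/t1.png",im[:, :]); Q=P*1000
v=[554.8,181.9,-6.1]; x,y=toR(Q,v);Z=Q[...,2]
g=ok&(x<-25)&(x>-70)&(Z>38)&(Z<55)&(y<120)&(y>-150); print("brass",g.sum(),x[g].mean(),y[g].mean())
for n in [(645,-118),(625,-312),(483,-340)]:
    t=tile(P,ok,n); print(t)
E
```

```text
0.6995807652517839 [ 0.2422028  -0.24094387 -0.06448921]
brass 50 -52.61292706661986 -94.63986522882759
[ 647.4 -119.9  103.8   47.1   15.   615.6 -126.2   36.3]
[ 625.8 -312.2  101.8   46.6   28.5  598.1 -326.4   36.7]
[ 482.  -339.   103.7   47.3   33.5  458.6 -354.9   36.9]
```

```bash
python3 - <<'E'
from h import *
goto([616.5,-126.5,120],14.6)
E
```

```text
t 4.33 tcp [501.8  97.8 189.9] head 83.9 q6 -76 -> dx dy dz [-0.1369 -0.2112  0.0709] roll 69.3 alt -110.7 tilt [0.012 0.002] F [1.9 0.5 4.9]
```

Request:
{"name": "step_arm", "arguments": {
  "commands": [
    {"fingers": -0.4, "dx": -0.137, "dy": -0.211, "dz": 0.06, "roll": 69},
    {"fingers": -0.4, "dx": -0.137, "dy": -0.211, "dz": 0.06, "roll": 69},
    {"fingers": -0.4, "dx": -0.137, "dy": -0.211, "dz": 0.06, "roll": 69},
    {"fingers": -0.4, "dx": -0.137, "dy": -0.211, "dz": 0.06, "roll": 69},
    {"fingers": -0.4, "dx": -0.137, "dy": -0.211, "dz": 0.06, "roll": 69},
    {"fingers": -0.4, "dx": -0.137, "dy": -0.211, "dz": 0.06, "roll": 69},
    {"fingers": -0.4, "dx": -0.137, "dy": -0.211, "dz": 0.06, "roll": 69},
    {"fingers": -0.4, "dx": -0.137, "dy": -0.211, "dz": 0.06, "roll": 69}
  ]
}}

```text
time: 5.32
tool_pos: [0.6114, -0.1273, 0.1201]
tcp_rot: [-1.913, -2.492, -0.0]
wrist_force: [0.4, 0.4, 0.5]
width: 0.698
grip_force: 0.0
```

Request:
{"name": "step_arm", "arguments": {
  "commands": [
    {"fingers": -0.4, "dx": 0, "dy": 0, "dz": 0, "roll": 0},
    {"fingers": -0.4, "dx": 0, "dy": 0, "dz": 0, "roll": 0}
  ]
}}

```text
time: 5.58
tool_pos: [0.6114, -0.1273, 0.1202]
tcp_rot: [1.913, 2.492, 0.0]
wrist_force: [-0.3, 0.2, 0.0]
width: 0.697
grip_force: 0.0
```

```bash
python3 - <<'E'
from h import *
im,P,ok,c=shot("wrist"); cv2.imwrite("pics/w2.png",im); print(tile(P,ok,(647,-119)))
goto([616.5,-126.5,16],14.6)
E
```

```text
[ 644.6 -118.1  100.3   44.6   14.5  615.1 -124.7   35.6]
t 5.62 tcp [ 611.4 -127.3  120.2] head 15.0 q6 -29 -> dx dy dz [-0.0005  0.0051  0.1042] roll 0.4 alt -179.6 tilt [ 0. -0.] F [-0.7 -0.5  0.1]
```

View pics/w2.png

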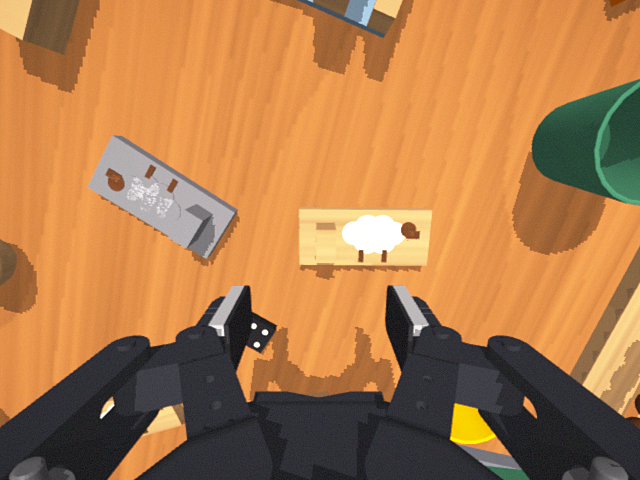

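The wrist view shows the tile at about (365,238), grip at the left (325,243) and head at the right. It's well aligned, so I'll grasp it.

Request:
{"name": "step_arm", "arguments": {
  "commands": [
    {"fingers": -0.4, "dx": 0.0005, "dy": 0.0045, "dz": 0.05, "roll": 0.4},
    {"fingers": -0.4, "dx": 0.0005, "dy": 0.0045, "dz": 0.085, "roll": 0.4},
    {"fingers": -0.4, "dx": 0.0005, "dy": 0.0045, "dz": 0.104, "roll": 0.4},
    {"fingers": -0.4, "dx": 0.0005, "dy": 0.0045, "dz": 0.104, "roll": 0.4},
    {"fingers": 1, "dx": 0.0005, "dy": 0.0045, "dz": 0.104, "roll": 0.4},
    {"fingers": 1, "dx": 0.0005, "dy": 0.0045, "dz": 0.104, "roll": 0.4},
    {"fingers": 1, "dx": 0.0005, "dy": 0.0045, "dz": 0.104, "roll": 0.4},
    {"fingers": 1, "dx": 0.0005, "dy": 0.0045, "dz": 0.104, "roll": 0.4}
  ],
  "squeeze": 50
}}

```text
time: 6.62
tool_pos: [0.6172, -0.1262, 0.018]
tcp_rot: [1.921, 2.482, 0.002]
wrist_force: [-0.7, 0.1, 6.2]
width: 0.147
grip_force: 51.6
```

Request:
{"name": "step_arm", "arguments": {
  "commands": [
    {"fingers": 1, "dx": 0, "dy": 0, "dz": 0, "roll": 0},
    {"fingers": 1, "dx": 0, "dy": 0, "dz": -0.03, "roll": 0},
    {"fingers": 1, "dx": 0, "dy": 0, "dz": -0.07, "roll": 0},
    {"fingers": 1, "dx": 0, "dy": 0, "dz": -0.11, "roll": 0},
    {"fingers": 1, "dx": 0, "dy": 0, "dz": -0.11, "roll": 0}
  ]
}}

```text
time: 7.25
tool_pos: [0.6187, -0.1266, 0.1308]
tcp_rot: [1.918, 2.478, 0.005]
wrist_force: [1.2, -0.4, -0.7]
width: 0.152
grip_force: 50.9
```

```bash
python3 - <<'E'
from h import *
s=read_state(); print(s["width"],s["grip_force"])
im,P,ok,c=shot("wrist"); cv2.imwrite("pics/w3.png",im)
v=[554.8,181.9,-6.1]
goto([*toW((-66,107),v),126],v[2],s)
E
```

```text
0.1517415469214904 50.85876166820526
t 7.25 tcp [ 618.7 -126.6  130.8] head 14.5 q6 -28 -> dx dy dz [ 0.4381 -0.0087  0.003 ] roll 20.6 alt -159.4 tilt [ 0.008 -0.002] F [ 1.2 -0.4 -0.7]
```

Request:
{"name": "step_arm", "arguments": {
  "commands": [
    {"fingers": 1, "dx": 0.06, "dy": -0.001, "dz": 0, "roll": 3},
    {"fingers": 1, "dx": 0.438, "dy": -0.009, "dz": 0, "roll": 20.5},
    {"fingers": 1, "dx": 0.438, "dy": -0.009, "dz": 0, "roll": 20.5},
    {"fingers": 1, "dx": 0.438, "dy": -0.009, "dz": 0, "roll": 20.5},
    {"fingers": 1, "dx": 0.438, "dy": -0.009, "dz": 0, "roll": 20.5},
    {"fingers": 1, "dx": 0.438, "dy": -0.009, "dz": 0, "roll": 20.5},
    {"fingers": 1, "dx": 0.438, "dy": -0.009, "dz": 0, "roll": 20.5},
    {"fingers": 1, "dx": 0.438, "dy": -0.009, "dz": 0, "roll": 20.5}
  ]
}}

```text
time: 8.3
tool_pos: [0.4943, 0.2989, 0.1241]
tcp_rot: [-2.328, -2.107, 0.005]
wrist_force: [-0.7, -0.9, -1.1]
width: 0.148
grip_force: 55.0
```

Request:
{"name": "step_arm", "arguments": {
  "commands": [
    {"fingers": 1, "dx": 0, "dy": 0, "dz": 0, "roll": 0},
    {"fingers": 1, "dx": 0, "dy": 0, "dz": 0, "roll": 0}
  ]
}}

```text
time: 8.55
tool_pos: [0.497, 0.2943, 0.1251]
tcp_rot: [-2.336, -2.101, 0.003]
wrist_force: [-0.7, -0.1, -1.1]
width: 0.148
grip_force: 55.0
```

```bash
python3 - <<'E'
from h import *
s=read_state(); print(s["width"],s["grip_force"])
im,P,ok,c=shot("wrist"); cv2.imwrite("pics/w4.png",im)
v=[554.8,181.9,-6.1]
goto([*toW((-66,107),v),26],v[2],s)
Q=P*1000;x,y=toR(Q,v)
g=(Q[...,2]<70)&ok&(x>-130)&(x<110)&(y>-185)&(y<175); print(fit_rack(Q[g],v))
E
```

```text
0.14751284779293405 54.97163236141205
t 8.55 tcp [497.  294.3 125.1] head -6.1 q6 34 -> dx dy dz [0.0015 0.0035 0.0991] roll 0.0 alt -180.0 tilt [-0.001 -0.001] F [-0.7 -0.1 -1.1]
(array([554.16560725, 182.23403441,  -6.07879256]), np.float64(1.7440573035137577))
```

View pics/w4.png

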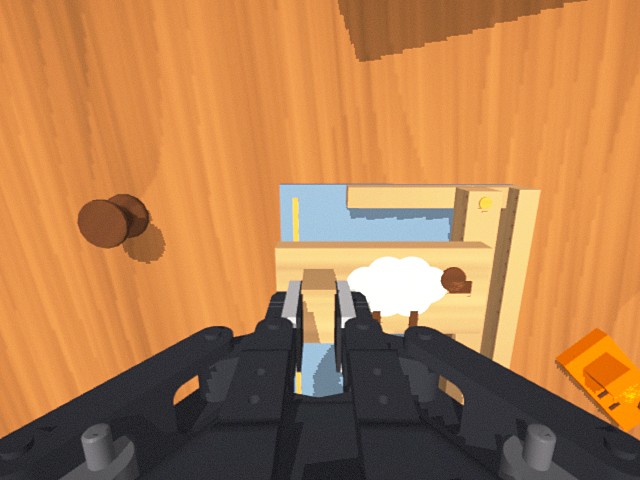

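The tile sits level and straight in the grip, head at (455,280), with the fence beyond it at (400,197). I'll check the in-hand offset in rack axes.

```bash
cat >> h.py <<'E'
V=[554.4,182.1,-6.1]
def hand(P,ok):
    "held tile's edges in rack axes and its height"
    s=read_state(); Q=P*1000; x,y=toR(Q,V); tx,ty=toR(s["tool_pos"]*1000,V); tz=s["tool_pos"][2]*1000
    m=ok&(abs(Q[...,2]-(tz-6))<7)&(x-tx>15)&(x-tx<100)&(abs(y-ty)<35)
    X,Y,Z=x[m],y[m],Q[...,2][m]
    hi=[np.percentile(Y[(X-tx>a)&(X-tx<a+10)],99.5)-ty for a in (35,45,55,65)]
    lo=[np.percentile(Y[(X-tx>a)&(X-tx<a+10)],.5)-ty for a in (55,65)]
    print("tcp rack",tx,ty,tz,"head front",np.percentile(X,99.5)-tx,"yhi",np.round(hi,1),"ylo",np.round(lo,1),"top z",[round(np.median(Z[(X-tx>a)&(X-tx<a+10)])-tz,1) for a in (20,40,60)])
E
python3 - <<'E'
from h import *
im,P,ok,c=shot("wrist"); hand(P,ok)
goto([*toW((-66,107),V),26],V[2])
E
```

```text
tcp rack -68.48567959197213 105.54664834019482 125.70921327961848 head front 78.71955458799306 yhi [22.7 22.7 22.6 22.7] ylo [-21.  -21.6] top z [np.float64(-5.9), np.float64(-5.9), np.float64(-6.4)]
t 8.65 tcp [497.5 294.3 125.7] head -6.1 q6 34 -> dx dy dz [0.0015 0.0025 0.0997] roll -0.0 alt 180.0 tilt [-0.001 -0.001] F [-0.7  0.3 -0.7]
```

Request:
{"name": "step_arm", "arguments": {
  "commands": [
    {"fingers": 1, "dx": 0.0005, "dy": 0, "dz": 0.05, "roll": 0},
    {"fingers": 1, "dx": 0.0005, "dy": 0, "dz": 0.08, "roll": 0},
    {"fingers": 1, "dx": 0.0005, "dy": 0, "dz": 0.092, "roll": 0},
    {"fingers": 1, "dx": 0.0005, "dy": 0, "dz": 0.096, "roll": 0},
    {"fingers": 1, "dx": 0.0005, "dy": 0, "dz": 0.099, "roll": 0},
    {"fingers": 1, "dx": 0.0005, "dy": 0, "dz": 0.099, "roll": 0}
  ]
}}

```text
time: 9.4
tool_pos: [0.4981, 0.2962, 0.0281]
tcp_rot: [2.334, 2.102, 0.002]
wrist_force: [1.0, -2.8, -2.0]
width: 0.148
grip_force: 54.8
```

```bash
python3 - <<'E'
from h import *
s=read_state(); print(s["width"],s["grip_force"])
goto([*toW((-14,106),V),26],V[2],s); print(toR(s["tool_pos"]*1000,V))
E
```

```text
0.1477203410079858 54.82255160808563
t 9.4 tcp [498.1 296.2  28.1] head -6.0 q6 34 -> dx dy dz [-0.0016  0.0541  0.0021] roll 0.1 alt -179.9 tilt [ 0.002 -0.   ] F [ 1.  -2.8 -2. ]
(np.float64(-68.09502687815068), np.float64(107.50278268194927))
```

Request:
{"name": "step_arm", "arguments": {
  "commands": [
    {"fingers": 1, "dx": -0.0015, "dy": 0.005, "dz": 0.001, "roll": 0},
    {"fingers": 1, "dx": -0.0015, "dy": 0.015, "dz": 0.001, "roll": 0},
    {"fingers": 1, "dx": -0.0015, "dy": 0.025, "dz": 0.001, "roll": 0},
    {"fingers": 1, "dx": -0.0015, "dy": 0.035, "dz": 0.001, "roll": 0},
    {"fingers": 1, "dx": -0.0015, "dy": 0.043, "dz": 0.001, "roll": 0},
    {"fingers": 1, "dx": -0.0015, "dy": 0.048, "dz": 0.001, "roll": 0},
    {"fingers": 1, "dx": -0.0015, "dy": 0.05, "dz": 0.001, "roll": 0}
  ]
}}

```text
time: 10.28
tool_pos: [0.5471, 0.2897, 0.0261]
tcp_rot: [-2.335, -2.102, 0.0]
wrist_force: [-0.5, 0.1, 1.0]
width: 0.147
grip_force: 55.1
```

Request:
{"name": "step_arm", "arguments": {
  "commands": [
    {"fingers": 1, "dx": 0, "dy": 0.0015, "dz": 0, "roll": 0},
    {"fingers": 1, "dx": 0, "dy": 0.003, "dz": 0, "roll": 0},
    {"fingers": 1, "dx": 0, "dy": 0.004, "dz": 0, "roll": 0},
    {"fingers": 1, "dx": 0, "dy": 0.005, "dz": 0, "roll": 0},
    {"fingers": 1, "dx": 0, "dy": 0.005, "dz": 0, "roll": 0}
  ]
}}

```text
time: 10.9
tool_pos: [0.5519, 0.2892, 0.0261]
tcp_rot: [2.334, 2.102, 0.0]
wrist_force: [-0.3, 0.5, -1.9]
width: 0.149
grip_force: 55.0
```

```bash
python3 - <<'E'
from h import *
s=read_state(); print(s["width"],s["grip_force"],toR(s["tool_pos"]*1000,V))
goto([*toW((-14,106),V),26],V[2],s)
E
```

```text
0.1492296560125445 54.98025119304657 (np.float64(-13.89090264175784), np.float64(106.22441190157475))
t 10.9 tcp [551.9 289.2  26.1] head -6.0 q6 31 -> dx dy dz [-0.0002 -0.0001  0.0001] roll 0.1 alt -179.9 tilt [0. 0.] F [-0.3  0.5 -1.9]
```

Nearly home with no contact yet. I'll push gently until the force rises.

Request:
{"name": "step_arm", "arguments": {
  "commands": [
    {"fingers": 1, "dx": 0, "dy": 0.001, "dz": 0, "roll": 0},
    {"fingers": 1, "dx": 0, "dy": 0.002, "dz": 0, "roll": 0},
    {"fingers": 1, "dx": 0, "dy": 0.002, "dz": 0, "roll": 0}
  ]
}}

```text
time: 11.28
tool_pos: [0.5528, 0.2891, 0.0261]
tcp_rot: [-2.334, -2.101, 0.002]
wrist_force: [-5.3, 1.3, 2.6]
width: 0.148
grip_force: 55.5
```

Request:
{"name": "step_arm", "arguments": {
  "commands": [
    {"fingers": 1, "dx": 0, "dy": 0.001, "dz": 0, "roll": 0},
    {"fingers": 1, "dx": 0, "dy": 0.001, "dz": 0, "roll": 0},
    {"fingers": 1, "dx": 0, "dy": 0.001, "dz": 0, "roll": 0}
  ]
}}

```text
time: 11.65
tool_pos: [0.5528, 0.2891, 0.026]
tcp_rot: [-2.333, -2.101, 0.005]
wrist_force: [-7.3, 2.3, 5.0]
width: 0.154
grip_force: 55.8
```

Request:
{"name": "step_arm", "arguments": {
  "commands": [
    {"fingers": 0.2, "dx": 0, "dy": -0.001, "dz": 0, "roll": 0},
    {"fingers": 0.2, "dx": 0, "dy": -0.001, "dz": 0, "roll": 0},
    {"fingers": 0.2, "dx": 0, "dy": -0.001, "dz": -0.03, "roll": 0},
    {"fingers": 0.2, "dx": 0, "dy": -0.001, "dz": -0.08, "roll": 0},
    {"fingers": -0.4, "dx": 0, "dy": -0.001, "dz": -0.12, "roll": 0},
    {"fingers": -0.4, "dx": 0, "dy": -0.001, "dz": -0.12, "roll": 0}
  ]
}}

```text
time: 12.4
tool_pos: [0.5576, 0.2904, 0.1515]
tcp_rot: [2.332, 2.1, 0.015]
wrist_force: [0.4, 0.4, -0.9]
width: 0.7
grip_force: 0.0
```

```bash
python3 - <<'E'
from h import *
goto([602,-326,125],28)
im,P,ok,c=shot("top"); cv2.imwrite("pics/t2.png",im)
for n in [(625,-312),(483,-340)]: print(tile(P,ok,n))
E
```

```text
t 12.4 tcp [557.6 290.4 151.5] head -6.0 q6 31 -> dx dy dz [-0.6085  0.1084  0.0244] roll -34.0 alt 146.0 tilt [0.01  0.004] F [ 0.4  0.4 -0.9]
[ 625.8 -314.2  100.1   49.    29.   598.1 -326.4   36.6]
[ 483.8 -339.1  100.    46.1   33.2  458.8 -355.    36.6]
```

Request:
{"name": "step_arm", "arguments": {
  "commands": [
    {"fingers": -0.4, "dx": -0.607, "dy": 0.11, "dz": 0.02, "roll": -34},
    {"fingers": -0.4, "dx": -0.607, "dy": 0.11, "dz": 0.02, "roll": -34},
    {"fingers": -0.4, "dx": -0.607, "dy": 0.11, "dz": 0.02, "roll": -34},
    {"fingers": -0.4, "dx": -0.607, "dy": 0.11, "dz": 0.02, "roll": -34},
    {"fingers": -0.4, "dx": -0.607, "dy": 0.11, "dz": 0.02, "roll": -34},
    {"fingers": -0.4, "dx": -0.607, "dy": 0.11, "dz": 0.02, "roll": -34},
    {"fingers": -0.4, "dx": -0.607, "dy": 0.11, "dz": 0.02, "roll": -34},
    {"fingers": -0.4, "dx": -0.607, "dy": 0.11, "dz": 0.02, "roll": -34}
  ]
}}

```text
time: 13.45
tool_pos: [0.5893, -0.202, 0.1281]
tcp_rot: [-1.617, -2.691, 0.001]
wrist_force: [0.5, 0.4, -0.1]
width: 0.696
grip_force: 0.0
```

```bash
python3 - <<'E'
from h import *
goto([598.5,-326,125],28.3)
E
```

```text
t 13.45 tcp [ 589.3 -202.   128.1] head 28.0 q6 -49 -> dx dy dz [-0.1138 -0.0501  0.003 ] roll -0.3 alt 179.7 tilt [-0.002  0.001] F [ 0.5  0.4 -0.1]
```

Request:
{"name": "step_arm", "arguments": {
  "commands": [
    {"fingers": -0.4, "dx": -0.112, "dy": -0.05, "dz": 0.003, "roll": 0},
    {"fingers": -0.4, "dx": -0.112, "dy": -0.05, "dz": 0.003, "roll": 0},
    {"fingers": -0.4, "dx": -0.112, "dy": -0.05, "dz": 0.003, "roll": 0},
    {"fingers": -0.4, "dx": -0.112, "dy": -0.05, "dz": 0.003, "roll": 0},
    {"fingers": -0.4, "dx": -0.112, "dy": -0.05, "dz": 0.003, "roll": 0}
  ]
}}

```text
time: 14.08
tool_pos: [0.5985, -0.3208, 0.1262]
tcp_rot: [-1.615, -2.692, -0.0]
wrist_force: [0.7, -0.1, 0.1]
width: 0.699
grip_force: 0.0
```

```bash
cat >> h.py <<'E'
def approach(near):
    im,P,ok,c=shot("wrist"); t=tile(P,ok,near); print(t); a=np.radians(t[4])
    goto([t[0]-30*np.cos(a),t[1]-30*np.sin(a),18],t[4])
E
python3 -c "
from h import *
approach((625.5,-313))"
```

```text
[ 623.6 -311.7  100.2   44.8   28.9  596.8 -325.4   35.5]
t 14.12 tcp [ 598.8 -320.8  126.6] head 28.1 q6 -58 -> dx dy dz [-0.0042 -0.0038  0.1086] roll -0.8 alt 179.2 tilt [-0.001  0.001] F [0.2 1.2 0.2]
```

Request:
{"name": "step_arm", "arguments": {
  "commands": [
    {"fingers": -0.4, "dx": -0.004, "dy": -0.0035, "dz": 0.05, "roll": -0.8},
    {"fingers": -0.4, "dx": -0.004, "dy": -0.0035, "dz": 0.09, "roll": -0.8},
    {"fingers": -0.4, "dx": -0.004, "dy": -0.0035, "dz": 0.1085, "roll": -0.8},
    {"fingers": -0.4, "dx": -0.004, "dy": -0.0035, "dz": 0.1085, "roll": -0.8},
    {"fingers": 1, "dx": -0.004, "dy": -0.0035, "dz": 0.1085, "roll": -0.8},
    {"fingers": 1, "dx": -0.004, "dy": -0.0035, "dz": 0.1085, "roll": -0.8},
    {"fingers": 1, "dx": -0.004, "dy": -0.0035, "dz": 0.1085, "roll": -0.8},
    {"fingers": 1, "dx": -0.004, "dy": -0.0035, "dz": 0.1085, "roll": -0.8}
  ],
  "squeeze": 50
}}

```text
time: 15.12
tool_pos: [0.5993, -0.3285, 0.0209]
tcp_rot: [1.597, 2.701, 0.0]
wrist_force: [0.6, -0.1, 6.8]
width: 0.146
grip_force: 52.1
```

Request:
{"name": "step_arm", "arguments": {
  "commands": [
    {"fingers": 1, "dx": 0, "dy": 0, "dz": 0, "roll": 0},
    {"fingers": 1, "dx": 0, "dy": 0, "dz": -0.03, "roll": 0},
    {"fingers": 1, "dx": 0, "dy": 0, "dz": -0.07, "roll": 0},
    {"fingers": 1, "dx": 0, "dy": 0, "dz": -0.11, "roll": 0},
    {"fingers": 1, "dx": 0, "dy": 0, "dz": -0.11, "roll": 0}
  ]
}}

```text
time: 15.75
tool_pos: [0.6006, -0.3294, 0.1338]
tcp_rot: [1.595, 2.697, -0.0]
wrist_force: [0.5, -0.1, 0.1]
width: 0.148
grip_force: 51.3
```

```bash
python3 - <<'E'
from h import *
s=read_state(); print(s["width"],s["grip_force"])
goto([*toW((-68,61),V),126],V[2],s)
E
```

```text
0.14766681884272456 51.30548536777496
t 15.75 tcp [ 600.6 -329.4  133.8] head 28.8 q6 -60 -> dx dy dz [0.5594 0.1851 0.0044] roll 34.9 alt -145.1 tilt [ 0.008 -0.005] F [ 0.5 -0.1  0.1]
```

Request:
{"name": "step_arm", "arguments": {
  "commands": [
    {"fingers": 1, "dx": 0.05, "dy": 0.017, "dz": 0, "roll": 3},
    {"fingers": 1, "dx": 0.557, "dy": 0.187, "dz": 0, "roll": 35},
    {"fingers": 1, "dx": 0.557, "dy": 0.187, "dz": 0, "roll": 35},
    {"fingers": 1, "dx": 0.557, "dy": 0.187, "dz": 0, "roll": 35},
    {"fingers": 1, "dx": 0.557, "dy": 0.187, "dz": 0, "roll": 35},
    {"fingers": 1, "dx": 0.557, "dy": 0.187, "dz": 0, "roll": 35},
    {"fingers": 1, "dx": 0.557, "dy": 0.187, "dz": 0, "roll": 35},
    {"fingers": 1, "dx": 0.557, "dy": 0.187, "dz": 0, "roll": 35}
  ]
}}

```text
time: 16.75
tool_pos: [0.5093, 0.154, 0.1273]
tcp_rot: [-2.338, -2.097, 0.003]
wrist_force: [0.3, 0.9, -0.8]
width: 0.15
grip_force: 51.2
```

```bash
python3 - <<'E'
from h import *
s=read_state(); print(s["width"],s["grip_force"])
goto([*toW((-68,61),V),126],V[2],s)
E
```

```text
0.15036666040155033 51.24466896057129
t 16.75 tcp [509.3 154.  127.3] head -6.2 q6 20 -> dx dy dz [ 0.0937 -0.0263  0.0013] roll -0.1 alt 179.9 tilt [-0.002 -0.001] F [ 0.3  0.9 -0.8]
```

Request:
{"name": "step_arm", "arguments": {
  "commands": [
    {"fingers": 1, "dx": 0.093, "dy": -0.026, "dz": 0, "roll": 0},
    {"fingers": 1, "dx": 0.093, "dy": -0.026, "dz": 0, "roll": 0},
    {"fingers": 1, "dx": 0.093, "dy": -0.026, "dz": 0, "roll": 0},
    {"fingers": 1, "dx": 0.093, "dy": -0.026, "dz": 0, "roll": 0}
  ]
}}

```text
time: 17.25
tool_pos: [0.4944, 0.247, 0.1275]
tcp_rot: [-2.337, -2.099, 0.004]
wrist_force: [0.1, -0.5, -0.8]
width: 0.15
grip_force: 51.2
```

```bash
python3 - <<'E'
from h import *
im,P,ok,c=shot("wrist"); hand(P,ok); cv2.imwrite("pics/w5.png",im)
goto([*toW((-68,61),V),26],V[2])
# first tile's near edge from the scene under bar
Q=P*1000;x,y=toR(Q,V); m=ok&(abs(Q[...,2]-20)<3)&(x>-30)&(x<20)&(y>70)&(y<130); print("tile1 y low edge",np.percentile(y[m],[1,50]) if m.sum() else None, m.sum())
E
```

```text
tcp rack -66.24768239878017 57.77541482026038 127.75963741931207 head front 78.50914082327539 yhi [24.6 24.7 24.6 24.6] ylo [-19.5 -19.5] top z [np.float64(-8.7), np.float64(-8.8), np.float64(-9.3)]
t 17.3 tcp [494.7 246.6 127.8] head -6.2 q6 30 -> dx dy dz [ 0.0034 -0.0016  0.1018] roll -0.1 alt 179.9 tilt [-0.002 -0.001] F [ 0.8  0.5 -1. ]
tile1 y low edge [ 84.89525436 109.03838564] 3244
```

View pics/w5.png

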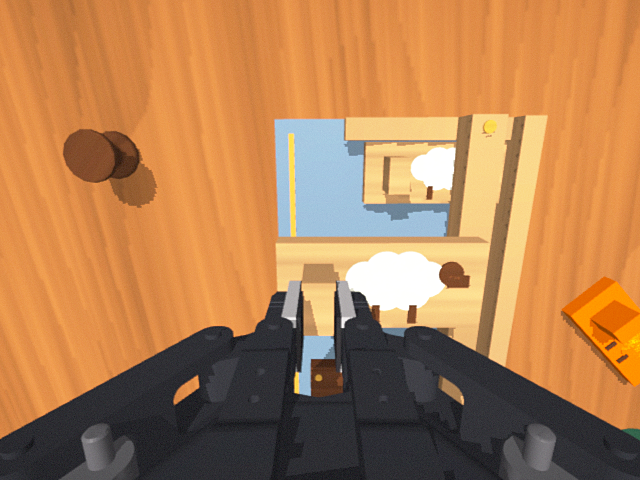

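Tile 1 is under the bar next to the fence at about (410,170). Tile 2 is held straight at about (400,290). I'll lower it and slide it in.

Request:
{"name": "step_arm", "arguments": {
  "commands": [
    {"fingers": 1, "dx": 0.0005, "dy": 0, "dz": 0.05, "roll": 0},
    {"fingers": 1, "dx": 0.0005, "dy": 0, "dz": 0.08, "roll": 0},
    {"fingers": 1, "dx": 0.0005, "dy": 0, "dz": 0.091, "roll": 0},
    {"fingers": 1, "dx": 0.0005, "dy": 0, "dz": 0.095, "roll": 0},
    {"fingers": 1, "dx": 0.0005, "dy": 0, "dz": 0.098, "roll": 0},
    {"fingers": 1, "dx": 0.0005, "dy": 0, "dz": 0.098, "roll": 0}
  ]
}}

```text
time: 18.05
tool_pos: [0.4962, 0.2485, 0.0318]
tcp_rot: [2.338, 2.098, 0.003]
wrist_force: [-0.7, -0.1, 0.3]
width: 0.145
grip_force: 51.2
```

```bash
python3 - <<'E'
from h import *
s=read_state(); print(s["width"],s["grip_force"],toR(s["tool_pos"]*1000,V))
goto([*toW((-14,58.3),V),29],V[2],s)
E
```

```text
0.14512139500176396 51.22376203536987 (np.float64(-64.9602760082839), np.float64(59.831451691181485))
t 18.05 tcp [496.2 248.5  31.8] head -6.2 q6 30 -> dx dy dz [-0.0014  0.051   0.0029] roll -0.1 alt 179.9 tilt [0.002 0.001] F [-0.7 -0.1  0.3]
```

Request:
{"name": "step_arm", "arguments": {
  "commands": [
    {"fingers": 1, "dx": -0.001, "dy": 0.003, "dz": 0.001, "roll": 0},
    {"fingers": 1, "dx": -0.001, "dy": 0.013, "dz": 0.001, "roll": 0},
    {"fingers": 1, "dx": -0.001, "dy": 0.023, "dz": 0.001, "roll": 0},
    {"fingers": 1, "dx": -0.001, "dy": 0.033, "dz": 0.001, "roll": 0},
    {"fingers": 1, "dx": -0.001, "dy": 0.042, "dz": 0.001, "roll": 0},
    {"fingers": 1, "dx": -0.001, "dy": 0.048, "dz": 0.001, "roll": 0},
    {"fingers": 1, "dx": -0.001, "dy": 0.05, "dz": 0.001, "roll": 0},
    {"fingers": 1, "dx": -0.001, "dy": 0.05, "dz": 0.001, "roll": 0}
  ]
}}

```text
time: 19.05
tool_pos: [0.5447, 0.2417, 0.0296]
tcp_rot: [-2.338, -2.098, 0.001]
wrist_force: [-0.6, -0.5, -0.8]
width: 0.143
grip_force: 51.2
```

```bash
python3 - <<'E'
from h import *
s=read_state(); print(s["width"],s["grip_force"],toR(s["tool_pos"]*1000,V))
goto([*toW((-13,58.3),V),29],V[2],s)
E
```

```text
0.14324724950841936 51.22372090816498 (np.float64(-15.954310356278537), np.float64(58.277336636174375))
t 19.05 tcp [544.7 241.7  29.6] head -6.2 q6 28 -> dx dy dz [0.     0.003  0.0006] roll -0.1 alt 179.9 tilt [-0. -0.] F [-0.6 -0.5 -0.8]
```

Request:
{"name": "step_arm", "arguments": {
  "commands": [
    {"fingers": 1, "dx": 0, "dy": 0.001, "dz": 0, "roll": 0},
    {"fingers": 1, "dx": 0, "dy": 0.002, "dz": 0, "roll": 0},
    {"fingers": 1, "dx": 0, "dy": 0.003, "dz": 0, "roll": 0},
    {"fingers": 1, "dx": 0, "dy": 0.004, "dz": 0, "roll": 0},
    {"fingers": 1, "dx": 0, "dy": 0.004, "dz": 0, "roll": 0}
  ]
}}

```text
time: 19.68
tool_pos: [0.5478, 0.2414, 0.0295]
tcp_rot: [-2.337, -2.098, 0.003]
wrist_force: [-4.3, 0.7, 2.2]
width: 0.15
grip_force: 51.6
```

Request:
{"name": "step_arm", "arguments": {
  "commands": [
    {"fingers": 1, "dx": 0, "dy": 0.001, "dz": 0, "roll": 0},
    {"fingers": 1, "dx": 0, "dy": 0.001, "dz": 0, "roll": 0},
    {"fingers": 1, "dx": 0, "dy": 0.001, "dz": 0, "roll": 0}
  ]
}}

```text
time: 20.05
tool_pos: [0.5477, 0.2414, 0.0293]
tcp_rot: [-2.336, -2.097, 0.005]
wrist_force: [-6.2, 1.9, 3.5]
width: 0.146
grip_force: 51.8
```

Request:
{"name": "step_arm", "arguments": {
  "commands": [
    {"fingers": 0.2, "dx": 0, "dy": -0.001, "dz": 0, "roll": 0},
    {"fingers": 0.2, "dx": 0, "dy": -0.001, "dz": 0, "roll": 0},
    {"fingers": 0.2, "dx": 0, "dy": -0.001, "dz": -0.03, "roll": 0},
    {"fingers": 0.2, "dx": 0, "dy": -0.001, "dz": -0.08, "roll": 0},
    {"fingers": -0.4, "dx": 0, "dy": -0.001, "dz": -0.12, "roll": 0},
    {"fingers": -0.4, "dx": 0, "dy": -0.001, "dz": -0.12, "roll": 0}
  ]
}}

```text
time: 20.8
tool_pos: [0.5528, 0.2426, 0.1551]
tcp_rot: [2.335, 2.095, 0.015]
wrist_force: [0.7, 0.0, 0.6]
width: 0.702
grip_force: 0.0
```

```bash
python3 - <<'E'
from h import *
im,P,ok,c=shot("top"); cv2.imwrite("pics/t3.png",im)
t=tile(P,ok,(483,-340)); print(t)
goto([458,-355,127],33.4)
E
```

```text
[ 484.6 -340.1  100.5   47.8   33.9  458.6 -354.9   36.3]
t 20.85 tcp [551.  241.9 152.4] head -6.2 q6 28 -> dx dy dz [-0.6036 -0.0282  0.0238] roll -39.6 alt 140.4 tilt [0.006 0.002] F [-0.1 -0.8 -0.9]
```

Request:
{"name": "step_arm", "arguments": {
  "commands": [
    {"fingers": -0.4, "dx": -0.603, "dy": -0.025, "dz": 0.02, "roll": -39.5},
    {"fingers": -0.4, "dx": -0.603, "dy": -0.025, "dz": 0.02, "roll": -39.5},
    {"fingers": -0.4, "dx": -0.603, "dy": -0.025, "dz": 0.02, "roll": -39.5},
    {"fingers": -0.4, "dx": -0.603, "dy": -0.025, "dz": 0.02, "roll": -39.5},
    {"fingers": -0.4, "dx": -0.603, "dy": -0.025, "dz": 0.02, "roll": -39.5},
    {"fingers": -0.4, "dx": -0.603, "dy": -0.025, "dz": 0.02, "roll": -39.5},
    {"fingers": -0.4, "dx": -0.603, "dy": -0.025, "dz": 0.02, "roll": -39.5},
    {"fingers": -0.4, "dx": -0.603, "dy": -0.025, "dz": 0.02, "roll": -39.5}
  ]
}}

```text
time: 21.85
tool_pos: [0.4747, -0.2437, 0.1319]
tcp_rot: [-1.491, -2.763, 0.0]
wrist_force: [0.2, 0.0, 0.6]
width: 0.699
grip_force: 0.0
```

```bash
python3 - <<'E'
from h import *
goto([458,-355,125],33.5)
E
```

```text
t 21.85 tcp [ 474.7 -243.7  131.9] head 33.3 q6 -63 -> dx dy dz [-0.0839 -0.0751  0.0068] roll -0.2 alt 179.8 tilt [-0.002  0.001] F [0.2 0.  0.6]
```

Request:
{"name": "step_arm", "arguments": {
  "commands": [
    {"fingers": -0.4, "dx": -0.083, "dy": -0.075, "dz": 0.006, "roll": 0},
    {"fingers": -0.4, "dx": -0.083, "dy": -0.075, "dz": 0.006, "roll": 0},
    {"fingers": -0.4, "dx": -0.083, "dy": -0.075, "dz": 0.006, "roll": 0},
    {"fingers": -0.4, "dx": -0.083, "dy": -0.075, "dz": 0.006, "roll": 0},
    {"fingers": -0.4, "dx": -0.083, "dy": -0.075, "dz": 0.006, "roll": 0}
  ]
}}

```text
time: 22.48
tool_pos: [0.459, -0.351, 0.1268]
tcp_rot: [-1.489, -2.765, -0.001]
wrist_force: [-0.2, 0.1, -0.3]
width: 0.703
grip_force: 0.0
```

```bash
python3 -c "
from h import *
approach((483,-340))"
```

```text
[ 482.4 -337.9  100.2   44.7   33.2  456.6 -353.4   35.5]
t 22.52 tcp [ 459.2 -351.   127.1] head 33.4 q6 -73 -> dx dy dz [-0.0019 -0.0034  0.1091] roll 0.2 alt -179.8 tilt [-0.001  0.001] F [-0.4  0.1  0.5]
```

Request:
{"name": "step_arm", "arguments": {
  "commands": [
    {"fingers": -0.4, "dx": -0.0015, "dy": -0.0035, "dz": 0.05, "roll": 0},
    {"fingers": -0.4, "dx": -0.0015, "dy": -0.0035, "dz": 0.09, "roll": 0},
    {"fingers": -0.4, "dx": -0.0015, "dy": -0.0035, "dz": 0.109, "roll": 0},
    {"fingers": -0.4, "dx": -0.0015, "dy": -0.0035, "dz": 0.109, "roll": 0},
    {"fingers": 1, "dx": -0.0015, "dy": -0.0035, "dz": 0.109, "roll": 0},
    {"fingers": 1, "dx": -0.0015, "dy": -0.0035, "dz": 0.109, "roll": 0},
    {"fingers": 1, "dx": -0.0015, "dy": -0.0035, "dz": 0.109, "roll": 0},
    {"fingers": 1, "dx": -0.0015, "dy": -0.0035, "dz": 0.109, "roll": 0}
  ],
  "squeeze": 50
}}

```text
time: 23.52
tool_pos: [0.4583, -0.3568, 0.0205]
tcp_rot: [1.49, 2.762, -0.001]
wrist_force: [-0.0, 1.0, 6.4]
width: 0.146
grip_force: 51.8
```

Request:
{"name": "step_arm", "arguments": {
  "commands": [
    {"fingers": 1, "dx": 0, "dy": 0, "dz": 0, "roll": 0},
    {"fingers": 1, "dx": 0, "dy": 0, "dz": -0.03, "roll": 0},
    {"fingers": 1, "dx": 0, "dy": 0, "dz": -0.07, "roll": 0},
    {"fingers": 1, "dx": 0, "dy": 0, "dz": -0.11, "roll": 0},
    {"fingers": 1, "dx": 0, "dy": 0, "dz": -0.11, "roll": 0}
  ]
}}

```text
time: 24.15
tool_pos: [0.4594, -0.3579, 0.1332]
tcp_rot: [1.488, 2.757, -0.003]
wrist_force: [-0.1, 0.2, -1.6]
width: 0.146
grip_force: 51.0
```

```bash
python3 - <<'E'
from h import *
s=read_state(); print(s["width"],s["grip_force"])
goto([*toW((-68,13),V),126],V[2],s)
E
```

```text
0.146442502516558 50.96752166748047
t 24.15 tcp [ 459.4 -357.9  133.2] head 33.3 q6 -74 -> dx dy dz [0.4524 0.3316 0.0042] roll 39.4 alt -140.6 tilt [ 0.007 -0.006] F [-0.1  0.2 -1.6]
```

Request:
{"name": "step_arm", "arguments": {
  "commands": [
    {"fingers": 1, "dx": 0.04, "dy": 0.03, "dz": 0, "roll": 3},
    {"fingers": 1, "dx": 0.45, "dy": 0.333, "dz": 0, "roll": 39.4},
    {"fingers": 1, "dx": 0.45, "dy": 0.333, "dz": 0, "roll": 39.4},
    {"fingers": 1, "dx": 0.45, "dy": 0.333, "dz": 0, "roll": 39.4},
    {"fingers": 1, "dx": 0.45, "dy": 0.333, "dz": 0, "roll": 39.4},
    {"fingers": 1, "dx": 0.45, "dy": 0.333, "dz": 0, "roll": 39.4},
    {"fingers": 1, "dx": 0.45, "dy": 0.333, "dz": 0, "roll": 39.4},
    {"fingers": 1, "dx": 0.45, "dy": 0.333, "dz": 0, "roll": 39.4}
  ]
}}

```text
time: 25.15
tool_pos: [0.4825, 0.1186, 0.1275]
tcp_rot: [-2.336, -2.1, 0.002]
wrist_force: [0.5, -0.8, -0.6]
width: 0.149
grip_force: 50.9
```

```bash
python3 - <<'E'
from h import *
s=read_state(); print(s["width"],s["grip_force"])
goto([*toW((-68,13),V),126],V[2],s)
E
```

```text
0.14936539110968178 50.91088950634003
t 25.15 tcp [482.5 118.6 127.5] head -6.1 q6 17 -> dx dy dz [ 0.0838 -0.0032  0.0014] roll 0.0 alt -180.0 tilt [-0.001 -0.   ] F [ 0.5 -0.8 -0.6]
```

Request:
{"name": "step_arm", "arguments": {
  "commands": [
    {"fingers": 1, "dx": 0.083, "dy": -0.003, "dz": 0, "roll": 0},
    {"fingers": 1, "dx": 0.083, "dy": -0.003, "dz": 0, "roll": 0},
    {"fingers": 1, "dx": 0.083, "dy": -0.003, "dz": 0, "roll": 0},
    {"fingers": 1, "dx": 0.083, "dy": -0.003, "dz": 0, "roll": 0}
  ]
}}

```text
time: 25.65
tool_pos: [0.4887, 0.1983, 0.1277]
tcp_rot: [-2.337, -2.099, 0.003]
wrist_force: [0.0, 0.3, -0.9]
width: 0.151
grip_force: 50.9
```

```bash
python3 - <<'E'
from h import *
im,P,ok,c=shot("wrist"); hand(P,ok); cv2.imwrite("pics/w6.png",im)
goto([*toW((-66,13),V),29],V[2])
Q=P*1000;x,y=toR(Q,V); m=ok&(abs(Q[...,2]-20)<3)&(x>-30)&(x<20)&(y>30)&(y<82); print("tile2 y low edge",np.percentile(y[m],[1,50]) if m.sum() else None, m.sum())
m=ok&(Q[...,2]>14)&(Q[...,2]<28)&(x>-70)&(x<20)&(y>-140)&(y<-30); print("hurdle y hi",np.percentile(y[m],[50,99]) if m.sum() else None, m.sum())
E
```

```text
tcp rack -66.79078092135741 8.97051977242663 127.92746769596481 head front 78.65307388591177 yhi [24.2 24.3 24.1 24.2] ylo [-19.8 -20.1] top z [np.float64(-8.2), np.float64(-8.3), np.float64(-8.9)]
t 25.7 tcp [488.9 198.1 127.9] head -6.2 q6 26 -> dx dy dz [0.0041 0.0009 0.0989] roll -0.1 alt 179.9 tilt [-0.001 -0.001] F [-0.5  0.1 -0.8]
tile2 y low edge [38.92450733 62.25000911] 3185
hurdle y hi [-87.42215159 -67.16244141] 559
```

Request:
{"name": "step_arm", "arguments": {
  "commands": [
    {"fingers": 1, "dx": 0.002, "dy": 0, "dz": 0.05, "roll": 0},
    {"fingers": 1, "dx": 0.002, "dy": 0, "dz": 0.08, "roll": 0},
    {"fingers": 1, "dx": 0.002, "dy": 0, "dz": 0.091, "roll": 0},
    {"fingers": 1, "dx": 0.002, "dy": 0, "dz": 0.095, "roll": 0},
    {"fingers": 1, "dx": 0.002, "dy": 0, "dz": 0.098, "roll": 0},
    {"fingers": 1, "dx": 0.002, "dy": 0, "dz": 0.098, "roll": 0}
  ]
}}

```text
time: 26.45
tool_pos: [0.4905, 0.2019, 0.0316]
tcp_rot: [2.336, 2.1, 0.003]
wrist_force: [0.4, 0.5, -0.2]
width: 0.149
grip_force: 50.8
```

```bash
python3 - <<'E'
from h import *
s=read_state(); print(s["width"],s["grip_force"],toR(s["tool_pos"]*1000,V))
goto([*toW((-14,12),V),29],V[2],s)
E
```

```text
0.14852764915635286 50.8470493555069 (np.float64(-65.60542495087516), np.float64(12.864238951964467))
t 26.45 tcp [490.5 201.9  31.6] head -6.1 q6 26 -> dx dy dz [-0.0009  0.0516  0.0027] roll 0.0 alt -180.0 tilt [0.002 0.001] F [ 0.4  0.5 -0.2]
```

Request:
{"name": "step_arm", "arguments": {
  "commands": [
    {"fingers": 1, "dx": -0.0005, "dy": 0.003, "dz": 0.001, "roll": 0},
    {"fingers": 1, "dx": -0.0005, "dy": 0.013, "dz": 0.001, "roll": 0},
    {"fingers": 1, "dx": -0.0005, "dy": 0.023, "dz": 0.001, "roll": 0},
    {"fingers": 1, "dx": -0.0005, "dy": 0.033, "dz": 0.001, "roll": 0},
    {"fingers": 1, "dx": -0.0005, "dy": 0.042, "dz": 0.001, "roll": 0},
    {"fingers": 1, "dx": -0.0005, "dy": 0.048, "dz": 0.001, "roll": 0},
    {"fingers": 1, "dx": -0.0005, "dy": 0.05, "dz": 0.001, "roll": 0},
    {"fingers": 1, "dx": -0.0005, "dy": 0.05, "dz": 0.001, "roll": 0}
  ]
}}

```text
time: 27.45
tool_pos: [0.5392, 0.1958, 0.0294]
tcp_rot: [-2.336, -2.1, 0.001]
wrist_force: [-0.6, 0.8, 0.5]
width: 0.149
grip_force: 50.8
```

```bash
python3 - <<'E'
from h import *
s=read_state(); print(s["width"],s["grip_force"],toR(s["tool_pos"]*1000,V))
goto([*toW((-13,12),V),29],V[2],s)
E
```

```text
0.14942212167053429 50.847381949424744 (np.float64(-16.593659307145348), np.float64(12.00834368340263))
t 27.45 tcp [539.2 195.8  29.4] head -6.1 q6 24 -> dx dy dz [-0.      0.0036  0.0004] roll 0.0 alt -180.0 tilt [-0. -0.] F [-0.6  0.8  0.5]
```

Request:
{"name": "step_arm", "arguments": {
  "commands": [
    {"fingers": 1, "dx": 0, "dy": 0.001, "dz": 0, "roll": 0},
    {"fingers": 1, "dx": 0, "dy": 0.002, "dz": 0, "roll": 0},
    {"fingers": 1, "dx": 0, "dy": 0.003, "dz": 0, "roll": 0},
    {"fingers": 1, "dx": 0, "dy": 0.004, "dz": 0, "roll": 0},
    {"fingers": 1, "dx": 0, "dy": 0.0045, "dz": 0, "roll": 0},
    {"fingers": 1, "dx": 0, "dy": 0.0045, "dz": 0, "roll": 0}
  ]
}}

```text
time: 28.2
tool_pos: [0.5428, 0.1954, 0.0293]
tcp_rot: [-2.336, -2.1, 0.002]
wrist_force: [-4.0, 0.7, 0.8]
width: 0.147
grip_force: 51.1
```

Request:
{"name": "step_arm", "arguments": {
  "commands": [
    {"fingers": 1, "dx": 0, "dy": 0.001, "dz": 0, "roll": 0},
    {"fingers": 1, "dx": 0, "dy": 0.001, "dz": 0, "roll": 0},
    {"fingers": 1, "dx": 0, "dy": 0.001, "dz": 0, "roll": 0}
  ]
}}

```text
time: 28.58
tool_pos: [0.5428, 0.1953, 0.029]
tcp_rot: [-2.335, -2.099, 0.005]
wrist_force: [-5.8, 1.0, 2.6]
width: 0.149
grip_force: 51.3
```

Request:
{"name": "step_arm", "arguments": {
  "commands": [
    {"fingers": 0.2, "dx": 0, "dy": -0.001, "dz": 0, "roll": 0},
    {"fingers": 0.2, "dx": 0, "dy": -0.001, "dz": 0, "roll": 0},
    {"fingers": 0.2, "dx": 0, "dy": -0.001, "dz": -0.03, "roll": 0},
    {"fingers": 0.2, "dx": 0, "dy": -0.001, "dz": -0.08, "roll": 0},
    {"fingers": -0.4, "dx": 0, "dy": -0.001, "dz": -0.14, "roll": 0},
    {"fingers": -0.4, "dx": 0, "dy": -0.001, "dz": -0.14, "roll": 0},
    {"fingers": -0.4, "dx": 0, "dy": -0.001, "dz": -0.14, "roll": 0}
  ]
}}

```text
time: 29.45
tool_pos: [0.5443, 0.1953, 0.1701]
tcp_rot: [2.336, 2.1, 0.002]
wrist_force: [0.1, -0.5, -0.4]
width: 0.703
grip_force: 0.0
```

```bash
python3 - <<'E'
from h import *
im,P,ok,c=shot("wrist"); cv2.imwrite("pics/w7.png",im)
Q=P*1000;x,y=toR(Q,V)
g=ok&(x<-25)&(x>-70)&(Q[...,2]>40)&(Q[...,2]<55)&(y<-60)&(y>-130); print("brass",g.sum(),x[g].mean() if g.sum() else 0,y[g].mean() if g.sum() else 0)
goto([*toW((-46,-92),V),120],V[2]+90)
E
```

```text
brass 600 -44.41322001089701 -91.01101487220676
t 29.5 tcp [543.3 195.  168.6] head -6.1 q6 23 -> dx dy dz [-0.1037 -0.0335  0.0487] roll -90.0 alt 90.0 tilt [-0.001 -0.001] F [-0.7  0.4 -0.6]
```

View pics/w7.png

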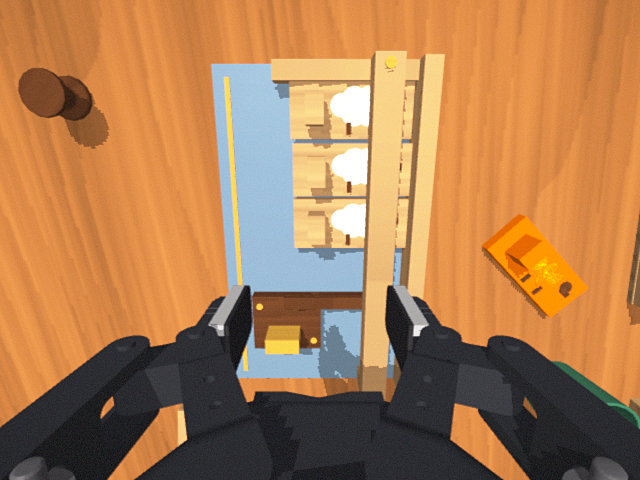

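All three tiles lie side by side under the bar at rows 110, 170 and 222. The hurdle's brass grip is at about (283,338). I'll move to it.

Request:
{"name": "step_arm", "arguments": {
  "commands": [
    {"fingers": -0.4, "dx": -0.103, "dy": -0.0325, "dz": 0.045, "roll": -90},
    {"fingers": -0.4, "dx": -0.103, "dy": -0.0325, "dz": 0.045, "roll": -90},
    {"fingers": -0.4, "dx": -0.103, "dy": -0.0325, "dz": 0.045, "roll": -90},
    {"fingers": -0.4, "dx": -0.103, "dy": -0.0325, "dz": 0.045, "roll": -90},
    {"fingers": -0.4, "dx": -0.103, "dy": -0.0325, "dz": 0.045, "roll": -90},
    {"fingers": -0.4, "dx": -0.103, "dy": -0.0325, "dz": 0.045, "roll": -90},
    {"fingers": -0.4, "dx": -0.103, "dy": -0.0325, "dz": 0.045, "roll": -90},
    {"fingers": -0.4, "dx": -0.103, "dy": -0.0325, "dz": 0.045, "roll": -90}
  ]
}}

```text
time: 30.5
tool_pos: [0.4988, 0.0961, 0.1221]
tcp_rot: [-0.268, -3.126, 0.002]
wrist_force: [0.6, -0.2, 0.5]
width: 0.701
grip_force: 0.0
```

Request:
{"name": "step_arm", "arguments": {
  "commands": [
    {"fingers": -0.4, "dx": 0, "dy": 0, "dz": 0, "roll": -6},
    {"fingers": -0.4, "dx": 0, "dy": 0, "dz": 0, "roll": -6}
  ]
}}

```text
time: 30.75
tool_pos: [0.499, 0.0961, 0.1225]
tcp_rot: [-0.115, -3.136, 0.001]
wrist_force: [0.3, 0.2, 1.0]
width: 0.699
grip_force: 0.0
```

```bash
python3 - <<'E'
from h import *
goto([*toW((-45,-91.5),V),30],V[2]+90)
E
```

```text
t 30.75 tcp [499.   96.1 122.5] head 85.8 q6 -78 -> dx dy dz [-0.0013 -0.0001  0.0925] roll 1.9 alt -178.1 tilt [-0.004 -0.001] F [0.3 0.2 1. ]
```

Request:
{"name": "step_arm", "arguments": {
  "commands": [
    {"fingers": -0.4, "dx": -0.001, "dy": 0, "dz": 0.05, "roll": 1.9},
    {"fingers": -0.4, "dx": -0.001, "dy": 0, "dz": 0.08, "roll": 1.9},
    {"fingers": -0.4, "dx": -0.001, "dy": 0, "dz": 0.092, "roll": 1.9},
    {"fingers": -0.4, "dx": -0.001, "dy": 0, "dz": 0.092, "roll": 1.9},
    {"fingers": 1, "dx": -0.001, "dy": 0, "dz": 0.092, "roll": 1.9},
    {"fingers": 1, "dx": -0.001, "dy": 0, "dz": 0.092, "roll": 1.9},
    {"fingers": 1, "dx": -0.001, "dy": 0, "dz": 0.092, "roll": 1.9},
    {"fingers": 1, "dx": -0.001, "dy": 0, "dz": 0.092, "roll": 1.9}
  ],
  "squeeze": 40
}}

```text
time: 31.75
tool_pos: [0.5026, 0.0964, 0.034]
tcp_rot: [0.166, 3.135, 0.0]
wrist_force: [-1.2, -1.5, 6.1]
width: 0.153
grip_force: 41.0
```

Request:
{"name": "step_arm", "arguments": {
  "commands": [
    {"fingers": 1, "dx": 0, "dy": 0.004, "dz": 0, "roll": 0},
    {"fingers": 1, "dx": 0, "dy": 0.012, "dz": 0, "roll": 0},
    {"fingers": 1, "dx": 0, "dy": 0.02, "dz": 0, "roll": 0},
    {"fingers": 1, "dx": 0, "dy": 0.028, "dz": 0, "roll": 0},
    {"fingers": 1, "dx": 0, "dy": 0.034, "dz": 0, "roll": 0},
    {"fingers": 1, "dx": 0, "dy": 0.038, "dz": 0, "roll": 0},
    {"fingers": 1, "dx": 0, "dy": 0.04, "dz": 0, "roll": 0}
  ]
}}

```text
time: 32.62
tool_pos: [0.5069, 0.1363, 0.0339]
tcp_rot: [0.165, 3.135, 0.0]
wrist_force: [-0.4, -1.7, 6.4]
width: 0.153
grip_force: 41.0
```

```bash
python3 - <<'E'
from h import *
s=read_state(); print(s["width"],s["grip_force"],toR(s["tool_pos"]*1000,V))
goto([*toW((-45,-39),V),30],V[2]+90,s)
E
```

```text
0.15292231084467695 41.01750433444977 (np.float64(-42.38509034969138), np.float64(-50.56753200030221))
t 32.62 tcp [506.9 136.3  33.9] head 84.0 q6 -72 -> dx dy dz [0.0026 0.0116 0.0039] roll 0.1 alt -179.9 tilt [0.002 0.   ] F [-0.4 -1.7  6.4]
```

Request:
{"name": "step_arm", "arguments": {
  "commands": [
    {"fingers": 1, "dx": 0, "dy": 0.002, "dz": 0, "roll": 0},
    {"fingers": 1, "dx": 0, "dy": 0.004, "dz": 0, "roll": 0},
    {"fingers": 1, "dx": 0, "dy": 0.006, "dz": 0, "roll": 0},
    {"fingers": 1, "dx": 0, "dy": 0.0075, "dz": 0, "roll": 0},
    {"fingers": 1, "dx": 0, "dy": 0.009, "dz": 0, "roll": 0},
    {"fingers": 1, "dx": 0, "dy": 0.009, "dz": 0, "roll": 0}
  ]
}}

```text
time: 33.38
tool_pos: [0.5078, 0.1452, 0.034]
tcp_rot: [0.165, 3.135, 0.0]
wrist_force: [-0.8, -0.3, 5.5]
width: 0.147
grip_force: 41.0
```

Request:
{"name": "step_arm", "arguments": {
  "commands": [
    {"fingers": 1, "dx": 0, "dy": 0.001, "dz": 0, "roll": 0},
    {"fingers": 1, "dx": 0, "dy": 0.002, "dz": 0, "roll": 0},
    {"fingers": 1, "dx": 0, "dy": 0.002, "dz": 0, "roll": 0}
  ]
}}

```text
time: 33.75
tool_pos: [0.5081, 0.1471, 0.034]
tcp_rot: [0.165, 3.135, 0.0]
wrist_force: [-0.5, -1.8, 6.4]
width: 0.15
grip_force: 41.0
```

Request:
{"name": "step_arm", "arguments": {
  "commands": [
    {"fingers": 1, "dx": 0, "dy": 0.001, "dz": 0, "roll": 0},
    {"fingers": 1, "dx": 0, "dy": 0.002, "dz": 0, "roll": 0},
    {"fingers": 1, "dx": 0, "dy": 0.002, "dz": 0, "roll": 0}
  ]
}}

```text
time: 34.12
tool_pos: [0.5081, 0.1481, 0.034]
tcp_rot: [0.165, 3.135, -0.002]
wrist_force: [-0.4, -5.7, 6.3]
width: 0.149
grip_force: 41.1
```

Request:
{"name": "step_arm", "arguments": {
  "commands": [
    {"fingers": 1, "dx": 0, "dy": 0.001, "dz": 0, "roll": 0},
    {"fingers": 1, "dx": 0, "dy": 0.0015, "dz": 0, "roll": 0},
    {"fingers": 1, "dx": 0, "dy": 0.0015, "dz": 0, "roll": 0}
  ]
}}

```text
time: 34.5
tool_pos: [0.5082, 0.1482, 0.034]
tcp_rot: [0.164, 3.136, -0.006]
wrist_force: [0.1, -10.4, 8.7]
width: 0.148
grip_force: 41.3
```

```bash
python3 - <<'E'
from h import *
s=read_state(); print(s["width"],s["grip_force"],toR(s["tool_pos"]*1000,V))
E
```

```text
0.14809327844825546 41.330130100250244 (np.float64(-42.38859274614606), np.float64(-38.59008835659388))
```

Request:
{"name": "step_arm", "arguments": {
  "commands": [
    {"fingers": 0.3, "dx": 0, "dy": 0, "dz": 0, "roll": 0},
    {"fingers": 0.1, "dx": 0, "dy": 0, "dz": 0, "roll": 0},
    {"fingers": 0.1, "dx": 0, "dy": 0, "dz": 0, "roll": 0},
    {"fingers": 0.1, "dx": 0, "dy": 0, "dz": -0.02, "roll": 0},
    {"fingers": 0.1, "dx": 0, "dy": 0, "dz": -0.06, "roll": 0},
    {"fingers": 0.1, "dx": 0, "dy": 0, "dz": -0.12, "roll": 0},
    {"fingers": 0.1, "dx": 0, "dy": 0, "dz": -0.16, "roll": 0},
    {"fingers": 0.1, "dx": 0, "dy": 0, "dz": -0.16, "roll": 0}
  ]
}}

```text
time: 35.5
tool_pos: [0.5102, 0.1516, 0.1972]
tcp_rot: [0.165, 3.129, 0.004]
wrist_force: [0.1, -0.0, 0.2]
width: 0.451
grip_force: 0.0
```

Request:
{"name": "step_arm", "arguments": {
  "commands": [
    {"fingers": -0.4, "dx": 0.06, "dy": -0.02, "dz": 0, "roll": 0},
    {"fingers": -0.4, "dx": 0.06, "dy": -0.02, "dz": 0, "roll": 0},
    {"fingers": -0.4, "dx": 0.06, "dy": -0.02, "dz": 0, "roll": 0}
  ]
}}

```text
time: 35.88
tool_pos: [0.4449, 0.137, 0.1915]
tcp_rot: [-0.165, -3.136, 0.0]
wrist_force: [0.5, 0.4, -0.0]
width: 0.699
grip_force: 0.0
```

```bash
python3 - <<'E'
from h import *
im,P,ok,c=shot("wrist"); cv2.imwrite("pics/w8.png",im)
it,Pt,okt,ct=shot("top"); cv2.imwrite("pics/t8.png",cv2.resize(it[190:310,130:310],None,fx=4,fy=4,interpolation=cv2.INTER_CUBIC))
print(read_state()["tool_pos"])
Q=P*1000;x,y=toR(Q,V);Z=Q[...,2]
for n,a,b in (("t1",90,126),("t2",46,82),("t3",2,38)):
    m=ok&(abs(Z-20)<4)&(y>a)&(y<b)&(x>-60)&(x<0); print(n,"tail x",np.percentile(x[m],[.5,2]) if m.sum() else 0,m.sum())
g=ok&(x<-25)&(x>-70)&(Z>40)&(Z<55)&(y<0)&(y>-80); print("brass",x[g].mean(),y[g].mean(),g.sum())
E
```

```text
[0.4464267  0.13725221 0.19265381]
t1 tail x [-35.82500171 -35.61991693] 703
t2 tail x [-34.37900727 -34.19320146] 521
t3 tail x [-34.42070351 -34.25033411] 291
brass -46.15939154094872 -38.78937940813817 509
```

View pics/w8.png

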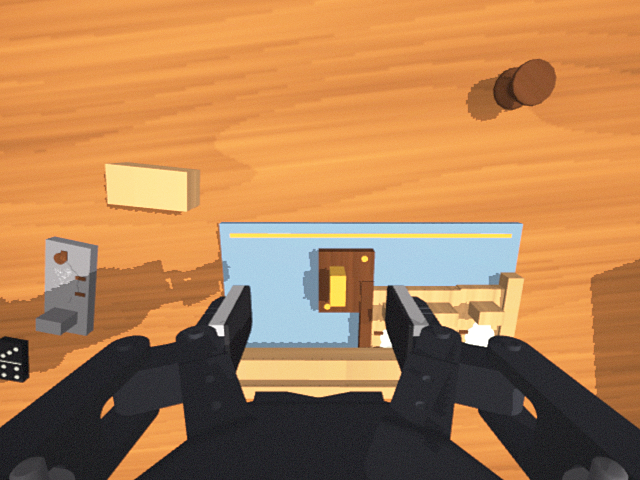

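View pics/t8.png

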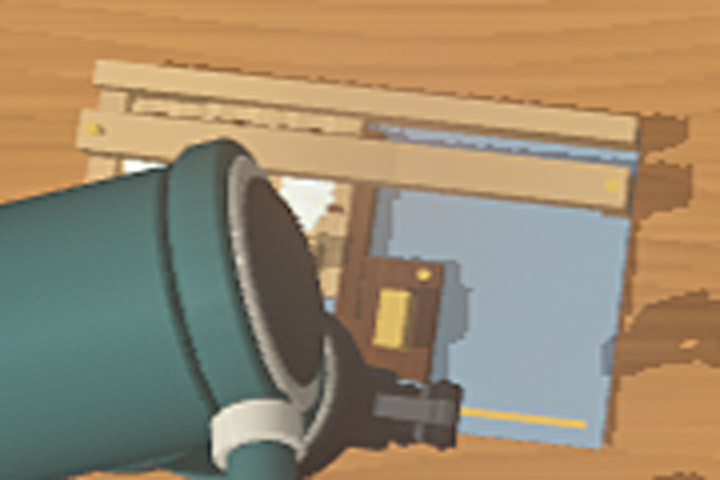

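The row is shut between hurdle and fence, with the brass grip at (337,287) in the wrist view. Tile 1's tail reads about 1.5 mm further out than the others, so I'll check from a clearer viewpoint.

Request:
{"name": "step_arm", "arguments": {
  "commands": [
    {"fingers": -0.4, "dx": -0.09, "dy": 0.05, "dz": 0.01, "roll": 90},
    {"fingers": -0.4, "dx": -0.09, "dy": 0.05, "dz": 0.01, "roll": 90},
    {"fingers": -0.4, "dx": -0.09, "dy": 0.05, "dz": 0.01, "roll": 90},
    {"fingers": -0.4, "dx": -0.09, "dy": 0.05, "dz": 0.01, "roll": 90},
    {"fingers": -0.4, "dx": -0.09, "dy": 0.05, "dz": 0.01, "roll": 90},
    {"fingers": -0.4, "dx": -0.09, "dy": 0.05, "dz": 0.01, "roll": 90},
    {"fingers": -0.4, "dx": -0.09, "dy": 0.05, "dz": 0.01, "roll": 90},
    {"fingers": -0.4, "dx": -0.09, "dy": 0.05, "dz": 0.01, "roll": 90}
  ]
}}

```text
time: 36.98
tool_pos: [0.5417, 0.1776, 0.1826]
tcp_rot: [2.266, 2.175, 0.001]
wrist_force: [0.1, -0.4, 0.5]
width: 0.703
grip_force: 0.0
```

Request:
{"name": "step_arm", "arguments": {
  "commands": [
    {"fingers": -0.4, "dx": 0, "dy": 0, "dz": 0, "roll": 4},
    {"fingers": -0.4, "dx": 0, "dy": 0, "dz": 0, "roll": 4},
    {"fingers": -0.4, "dx": 0, "dy": 0, "dz": 0, "roll": 4}
  ]
}}

```text
time: 37.35
tool_pos: [0.5409, 0.1774, 0.1825]
tcp_rot: [2.333, 2.104, 0.0]
wrist_force: [-0.6, -0.7, 0.0]
width: 0.704
grip_force: 0.0
```

```bash
cat > chk.py <<'E'
from h import *
im,P,ok,c=shot("wrist"); cv2.imwrite("pics/w9.png",im); np.save("pics/w9.npy",P)
Q=P*1000; x,y=toR(Q,V); Z=Q[...,2]
v,f=fit_rack(Q[ok&(Z<70)&(x>-130)&(x<110)&(y>-185)&(y<175)],V); print(v,f)
x,y=toR(Q,V)
for n,a,b in (("t1",90,126),("t2",46,82),("t3",2,38)):
    m=ok&(abs(Z-20)<4)&(y>a)&(y<b)&(x>-60)&(x<0); m2=ok&(Z>40)&(Z<48)&(y>a)&(y<b)&(x>-60)&(x<20)
    e=[np.percentile(x[m&(y>q)&(y<q+8)],.5) for q in (a+2,b-10)]
    print(n,"tail x at lo,hi y",np.round(e,1),"grip",x[m2].mean().round(1),y[m2].mean().round(1))
    m=ok&(abs(Z-20)<3)&(y>a)&(y<b)&(x>50)&(x<75); print("  head max x",np.percentile(x[m],99) if m.sum()>5 else None)
m=ok&(Z>34)&(Z<42)&(y>0)&(y<120)&(x>55)&(x<90); print("board near edge x",np.percentile(x[m],2) if m.sum() else None)
m=ok&(abs(Z-8)<2)&(y>-140)&(y<140)&(x<-80); print("deck front",np.percentile(x[m&(y>60)],.5),np.percentile(x[m&(y<60)],.5))
g=ok&(x<-25)&(x>-70)&(Z>40)&(Z<55)&(y<0)&(y>-80); print("brass",x[g].mean(),y[g].mean(),g.sum())
E
python3 chk.py
```

```text
[554.4152264  181.90869149  -6.0502335 ] 3.5940168796233944
t1 tail x at lo,hi y [-34.6 -35.1] grip -15.5 108.2
  head max x 66.49235760601171
t2 tail x at lo,hi y [-33.6 -33.2] grip -13.9 64.1
  head max x 66.4819509908669
t3 tail x at lo,hi y [-33.3 -33.8] grip -14.0 20.2
  head max x 66.48859688524146
board near edge x 66.09479389143291
deck front -226.5632302916351 -99.62744832661492
brass -44.52333584962693 -38.03024855682199 613
```

View pics/w9.png

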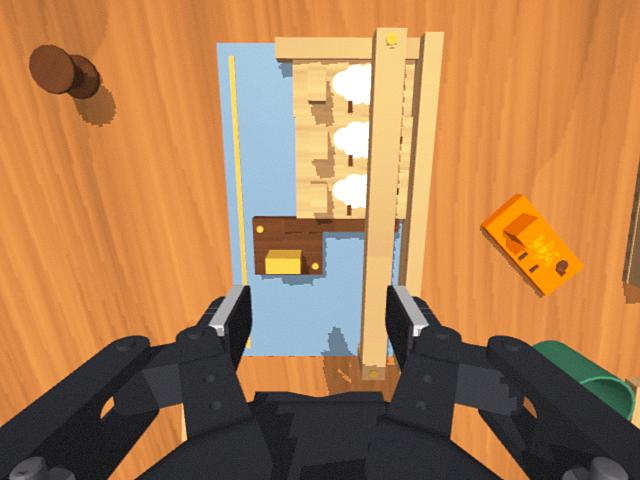

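The grips are evenly spaced at rack y = 108.2, 64.1 and 20.2, so the row is snug. Tile 1 is about 1.4 mm short of home. I'll nudge it from behind with shut fingers.

```bash
python3 - <<'E'
from h import *
goto([*toW((-65,108),V),100],V[2])
E
```

```text
t 37.4 tcp [540.7 177.3 182.5] head -5.9 q6 22 -> dx dy dz [ 0.1143 -0.0516  0.0825] roll 0.2 alt -179.8 tilt [0. 0.] F [0.  0.3 0.1]
```

Request:
{"name": "step_arm", "arguments": {
  "commands": [
    {"fingers": 1, "dx": 0.114, "dy": -0.0515, "dz": 0.0, "roll": 0.2},
    {"fingers": 1, "dx": 0.114, "dy": -0.0515, "dz": 0.0, "roll": 0.2},
    {"fingers": 1, "dx": 0.114, "dy": -0.0515, "dz": 0.0, "roll": 0.2},
    {"fingers": 1, "dx": 0.114, "dy": -0.0515, "dz": 0.08, "roll": 0.2},
    {"fingers": 1, "dx": 0.114, "dy": -0.0515, "dz": 0.12, "roll": 0.2},
    {"fingers": 1, "dx": 0.114, "dy": -0.0515, "dz": 0.15, "roll": 0.2},
    {"fingers": 1, "dx": 0.114, "dy": -0.0515, "dz": 0.15, "roll": 0.2},
    {"fingers": 1, "dx": 0.114, "dy": -0.0515, "dz": 0.15, "roll": 0.2}
  ]
}}

```text
time: 38.4
tool_pos: [0.5024, 0.2961, 0.034]
tcp_rot: [2.338, 2.097, 0.003]
wrist_force: [-0.1, 1.0, 0.9]
width: 0.002
grip_force: 0.0
```

Request:
{"name": "step_arm", "arguments": {
  "commands": [
    {"fingers": 1, "dx": 0, "dy": 0.008, "dz": 0, "roll": 0},
    {"fingers": 1, "dx": 0, "dy": 0.016, "dz": 0, "roll": 0},
    {"fingers": 1, "dx": 0, "dy": 0.022, "dz": 0, "roll": 0},
    {"fingers": 1, "dx": 0, "dy": 0.024, "dz": 0, "roll": 0},
    {"fingers": 1, "dx": 0, "dy": 0.024, "dz": 0, "roll": 0}
  ]
}}

```text
time: 39.02
tool_pos: [0.5249, 0.2933, 0.0325]
tcp_rot: [-2.338, -2.098, 0.0]
wrist_force: [-0.3, -1.0, -0.0]
width: -0.002
grip_force: 0.0
```

```bash
python3 - <<'E'
from h import *
s=read_state(); print(s["width"],toR(s["tool_pos"]*1000,V),s["tool_pos"][2],s["wrist_force"])
E
```

```text
-0.0015498267022848392 (np.float64(-41.19029261957878), np.float64(107.4113291229181)) 0.03250988754988345 [-0.27327687 -1.01058816 -0.0022051 ]
```

Request:
{"name": "step_arm", "arguments": {
  "commands": [
    {"fingers": 1, "dx": 0, "dy": 0.002, "dz": 0, "roll": 0},
    {"fingers": 1, "dx": 0, "dy": 0.004, "dz": 0, "roll": 0},
    {"fingers": 1, "dx": 0, "dy": 0.004, "dz": 0, "roll": 0}
  ]
}}

```text
time: 39.4
tool_pos: [0.5289, 0.293, 0.0326]
tcp_rot: [2.338, 2.098, 0.0]
wrist_force: [-0.6, 0.1, 0.6]
width: -0.001
grip_force: 0.0
```

Request:
{"name": "step_arm", "arguments": {
  "commands": [
    {"fingers": 1, "dx": 0, "dy": 0.001, "dz": 0, "roll": 0},
    {"fingers": 1, "dx": 0, "dy": 0.002, "dz": 0, "roll": 0},
    {"fingers": 1, "dx": 0, "dy": 0.002, "dz": 0, "roll": 0}
  ]
}}

```text
time: 39.78
tool_pos: [0.5308, 0.2927, 0.0326]
tcp_rot: [-2.338, -2.098, -0.0]
wrist_force: [-0.2, -0.2, 0.3]
width: -0.001
grip_force: 0.0
```

Request:
{"name": "step_arm", "arguments": {
  "commands": [
    {"fingers": 1, "dx": 0, "dy": 0.001, "dz": 0, "roll": 0},
    {"fingers": 1, "dx": 0, "dy": 0.002, "dz": 0, "roll": 0},
    {"fingers": 1, "dx": 0, "dy": 0.002, "dz": 0, "roll": 0}
  ]
}}

```text
time: 40.15
tool_pos: [0.5326, 0.2925, 0.0325]
tcp_rot: [-2.338, -2.098, 0.001]
wrist_force: [-0.2, 0.2, 1.4]
width: -0.003
grip_force: 0.6
```

Request:
{"name": "step_arm", "arguments": {
  "commands": [
    {"fingers": 1, "dx": 0, "dy": 0.001, "dz": 0, "roll": 0},
    {"fingers": 1, "dx": 0, "dy": 0.002, "dz": 0, "roll": 0},
    {"fingers": 1, "dx": 0, "dy": 0.002, "dz": 0, "roll": 0}
  ]
}}

```text
time: 40.52
tool_pos: [0.5329, 0.2924, 0.0324]
tcp_rot: [-2.337, -2.096, 0.005]
wrist_force: [-7.1, 1.0, 4.1]
width: -0.001
grip_force: 3.5
```

Request:
{"name": "step_arm", "arguments": {
  "commands": [
    {"fingers": 1, "dx": 0, "dy": 0.001, "dz": 0, "roll": 0},
    {"fingers": 1, "dx": 0, "dy": 0.0015, "dz": 0, "roll": 0},
    {"fingers": 1, "dx": 0, "dy": 0.0015, "dz": 0, "roll": 0}
  ]
}}

```text
time: 40.9
tool_pos: [0.533, 0.2924, 0.0324]
tcp_rot: [-2.336, -2.095, 0.008]
wrist_force: [-10.7, 2.3, 6.4]
width: -0.002
grip_force: 5.4
```

Request:
{"name": "step_arm", "arguments": {
  "commands": [
    {"fingers": 1, "dx": 0, "dy": -0.02, "dz": 0, "roll": 0},
    {"fingers": 1, "dx": 0, "dy": -0.03, "dz": -0.05, "roll": 0},
    {"fingers": 1, "dx": 0, "dy": -0.03, "dz": -0.1, "roll": 0},
    {"fingers": -0.4, "dx": -0.115, "dy": 0.018, "dz": -0.15, "roll": 0},
    {"fingers": -0.4, "dx": -0.115, "dy": 0.018, "dz": -0.15, "roll": 0},
    {"fingers": -0.4, "dx": -0.115, "dy": 0.018, "dz": -0.15, "roll": 0},
    {"fingers": -0.4, "dx": -0.115, "dy": 0.018, "dz": -0.15, "roll": 0},
    {"fingers": -0.4, "dx": -0.115, "dy": 0.018, "dz": -0.15, "roll": 0}
  ]
}}

```text
time: 41.9
tool_pos: [0.5406, 0.1767, 0.1814]
tcp_rot: [-2.336, -2.099, 0.002]
wrist_force: [-0.3, 0.2, 0.1]
width: 0.699
grip_force: 0.0
```

```bash
python3 chk.py
```

```text
[554.45179316 181.95885893  -6.05265554] 3.5831735602188957
t1 tail x at lo,hi y [-33.4 -33.4] grip -13.7 108.0
  head max x 66.45555704560962
t2 tail x at lo,hi y [-33.8 -33.4] grip -13.9 64.3
  head max x 66.55882358079089
t3 tail x at lo,hi y [-33.7 -33.3] grip -13.7 20.3
  head max x 66.56460227311956
board near edge x 66.10496756249164
deck front -227.73848338720245 -99.70158641971112
brass -44.61293163602752 -38.068583779696 622
```

```bash
python3 -c "
from workcell import *
print(finish_job())"
```

```text
the job is handed in; nothing more can be done
None
```

All three wooden sheep tiles on the table are home against the back board, side by side with the hurdle shut snugly against the row, and the job was handed in at about 42 s.

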